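# Load a reagent cartridge into the hooded cooling bay

## Task

Load the white reagent cartridge from its shipping tray into the cooling bay: tilted nose-down to get its ports end under the fixed hood, then laid flat on the bay floor, ports up. Fingers reach it only round the middle in the tray and only near the tail in the bay, so you will have to put it down on the way and change your grip. Then slide the bay's shutter fully shut over it, and leave the two bottles, the label roll and the mouse where they are.

Things in the scene. Friction and masses are not known exactly. Their poses are not given: they have to be found in the camera images.
- cartridge: White block with rounded edges, 150 (x) x 50 (y) x 28 (z) mm, about 0.25 kg. Origin: centre of its underside. +x points to the nose, the end with four blue-ringed ports on top; the tail (-x) has grey ribs on its flanks; +z is its top. It starts top up in the tray, underside 4 mm above the bench, nose roughly away from the robot.
- cartridge_nose (a point): Centre of the cartridge's nose face (75 mm ahead of its origin, at half height).
- tray: Grey-brown moulded-pulp tray, fixed, 180 (x) x 80 (y) mm, walls 31 mm high: the cartridge stands 1 mm proud of them. Origin: centre of its underside; x along the cartridge, nose to +x. The pocket is 2 mm larger all round. Both long walls are missing over the middle 60 mm (x -30 to +30 mm): only there can fingers reach the cartridge's flanks, down to the bench.
- bay: White cooling bay, fixed, 185 x 154 x 118 mm. Origin: on the bench below the seat centre; +x from its front wall (robot side) to the hood, +z up. In mm: inside x -81 to 81, y -70 to 70, floor z = 8; front wall 7 thick; side walls 7 thick, top z = 78. Loading opening: x -81 to 1. Two guide ribs on the floor: x -20 to 77, inner faces y = +-30, top z = 22.
- bay_seat (a point): Where the cartridge's origin lies when home (6 mm to spare fore and aft): on the well floor, 8 mm above the bay's origin, axes as the bay; nose to +x.
- hood_edge (a point): Middle of the lower front edge of the hood's fixed ceiling, 74 mm above the bench (1 mm ahead of the bay's origin). The ceiling is 4 mm thick and covers the full width from here to the back wall; the taller hood housing (top 118 mm above the bench) begins 31 mm farther back. The cartridge passes below this edge at a nose-down tilt of about 18 to 24 degrees.
- front_rim (a point): Middle of the front wall's inner top edge, 64 mm above the bench (81 mm in front of the bay's origin). The cartridge's tail must pass over it while the nose is already under the hood. Axes as the bay.
- shutter (a joint): Flat grey shutter sliding level, just above ceiling and side walls (78 to 83 mm above the bench), out of the hood towards the front wall: 0 = fully shut (stop), 0.080 m = fully open (stop). Starts nearly or fully open and stays where it is left; friction about 1.5 N plus 4 N s/m.
- shutter_tab (a point): Centre of the shutter's black upright pull tab, 10 (along the bay's x) x 44 (y) x 24 (z) mm, 94.5 mm above the bench; it moves with the shutter, along the bay's -x when closing. When open there are 20 mm between the tab and the hood housing behind it.
- brown_bottle: Brown reagent bottle with a green cap, 35 x 58 x 78 mm, standing behind the bay; origin at its underside. Leave alone.
- white_bottle: White reagent bottle with a blue cap, 35 x 58 x 78 mm, standing behind the bay; origin at its underside. Leave alone.
- label_roll: Roll of labels, 58 mm across, 28 mm high, lying flat near the front edge of the bench; origin at its underside. Leave alone.
- mouse: Black computer mouse 100 x 58 x 32 mm, behind the tray; origin at its underside. Leave alone.
- monitor: Computer monitor behind the work, fixed. Origin: on the bench under the middle of its foot. The screen is 500 mm wide (250 to either side of the origin) and hangs from 140 to 450 mm above the bench, 10 mm ahead of to 20 mm behind the origin; the foot is 180 x 240 x 12 mm. Keep the arm clear of it.
Mind the look-alikes: they are no part of the job. There is more than one size of the cartridge; the job needs the larger.

How it is judged:
At the end, for the whole second after the job is handed in: The cartridge lies flat (within 3 degrees) and ports up on the bay floor, nose under the hood, its origin within 10 mm along and across, and 4 mm in height of the seat, at rest; the shutter is shut to within 5 mm of its stop (x of cartridge in the frame of bay_seat between -0.01 and 0.01 m and y of cartridge in the frame of bay_seat between -0.01 and 0.01 m and z of cartridge in the frame of bay_seat between -0.003 and 0.004 m and x of cartridge_nose in the frame of bay_seat above 0.06 m and angle between cartridge's own z axis and vertical below 0.05 rad and linear speed of cartridge below 0.01 m/s and value of joint shutter below 0.005 m); the robot touches nothing.
It fails at once if a bottle, the label roll or the mouse was moved by more than 20 mm (distance of any of brown_bottle, white_bottle, label_roll, mouse from where it was at the start of the episode above 0.02 m).
It also fails if it takes over 58 s, if anything falls off the work surface, if the arm or the gripper's body presses on something with over 40 N, if the wrist force passes 120 N, or if a joint passes its speed limit or range.

## Robot

A 6-joint arm with a two-finger parallel gripper is mounted at the origin on a cart in front of the work surface, level with it; the furniture and walls round the work are solid. World frame = base frame: x ahead of the robot, y to its left, z up, the work surface at z = 0. Lengths are in m, angles in rad, forces in N, time in s.
With the tool pointing down it reaches from about 0.35 to 0.975 m from the base axis. Payload 4.9 kg.
Tool frame: the origin (TCP) lies midway between the tips of the shut fingers; the grasp point (between the pads) lies 19 mm behind it; z points along the fingers, y is the direction in which the jaws open and shut (so a half turn about z gives the same grasp; the last joint's range is limited). The gripper opens to 85 mm and grips with 20 to 120 N. Pads are 22 mm wide; open, the fingers measure 114 mm over their backs; the gripper's body (76 mm by 85 mm) begins 54 mm behind the grasp point. The pads swing forward as they close: fully open they stand 13 mm farther back than shut.
Start: joints at [-1.465, 0.053, 1.613, -0, 1.476, -0.119], TCP at [0.139, -0.609, 0.204] pointing down, gripper open.
Joint ranges: [-3.01, 3.01], [-1.01, 2.22], [0.06, 2.58], [-1.02, 4.17], [0.09, 2.62], [-3.14, 3.14]. Speed limits (rad/s): [2.57, 2.57, 3.14, 3.14, 3.14, 3.14].

## Interface

Orientations are given as a unit quaternion [w, x, y, z].
In Python, from plant import state, grab_frame, camera_params, job_done, boxes_of gives the robot as it stands.
- The arm moves only by the tool step_arm, never from a script. Its argument "steps" is a list of rows, each a list of 4 numbers: the shift along the tool's x, y, z in mm, then the turn about the tool's z in degrees. A call has 1 to 8 rows; each row shifts and turns the pose as measured when the row begins, along the tool's axes as they then stand; what a row does not reach is not made up. A row lasts 1/10 s, in which the tool goes at most 50 mm and 8.59 degrees, less where a joint would pass 70% of its speed; a pose out of reach is approached as far as the arm can. A call is refused whole if a number of a shift passes 50 or a number of a turn 8.59, either way. A call with a gripper value outside its range is refused whole. "claw" is the opening in per cent of the stroke, from 0 (shut) to 100 (fully open), set as the call begins (left out, the last holds). The fingers move at their own pace and stop on an object; the grip force is fixed at half the most. Time passes only in rows, so rows that do not move let the fingers close. It gives the time, the measured TCP pose, the force and the opening at its end, in the units of the state.
- state(): the state, without advancing time (a new reading comes with each control period).
- grab_frame(name): name is "side" or "top" or "wrist"; returns (picture, depth): 480x640x3 uint8, red, green, blue; 480x640 float32, m along the optical axis (not along the pixel's ray), 0 where there is no reading.
- camera_params(name): a dict with "mtx" (3x3 intrinsics, pixels), "extrinsics" (4x4, takes a point from camera to world coordinates); the wrist camera has in their place "T_tool_cam" (4x4, takes a point from camera to tool coordinates, whose origin is the TCP and whose axes are the flange's). Camera axes: x right, y down, z forward; pixel columns grow to the right and rows downward; lengths in m; the calibration is good to about 2 mm. A picture is of the moment at which its call begins: read the wrist's pose just before it. camera_params takes no time and is no camera call.
- job_done(): hands the job in, once; it reports no verdict.
Trained networks look in the newest picture that a camera, given by its name, has taken for a name from the list of things; names that differ only in an ending like _2 or _b are one class to them, and where a whole thing is asked for, a point or a joint stands for the part that bears it (a point fixed in the world has none). Each returns a list of dicts, best first, with "p" (0 to 1); they miss things now and then, are a little off and sometimes report something else, mostly with a low value. They report only what shows in the picture. A call takes as long as a camera call. They do not tell look-alikes from the thing itself.
- boxes_of(camera, label): "box" ([left, top, width, height] in pixels, round what is visible of it).
The state is a dict: "time": time; "joint_pos": joint angles; "joint_vel": joint speeds; "joint_efforts": joint torques, N m; "tool_pos": TCP position; "tool_rot": TCP orientation; "contact_force": force on the tool from outside, world axes, zero at the start; "ft_torque": the same for the moment, N m; "gripper_width": opening from 0.0 (shut) to 1.0 (fully open).
Only numpy, scipy, OpenCV 4.12 (cv2) and the standard library are available. Lean on these libraries where they do the work, as an engineer would, in place of code of your own. Each camera call takes 0.05 s, during which the arm holds its last target. There are 200 camera calls.

## Working session

There is one attempt and no reset: what is moved stays moved. The work goes in short steps, Python scripts to look and compute and a tool call to move; the robot and the scene stay as the last step left them, time stands still between calls to the robot, and variables do not carry over. Pictures are saved under pics/ and viewed, about 8 in all and at most 12, crops included, and the job is handed in when it is done.

Besides the shell and the picture viewer there is one more tool, called after "Emit:" by a JSON object that holds its "method" and its "body", one argument or row to a line. step_arm: Moves the arm, as the interface text tells. Its arguments: {"type":"object","properties":{"steps":{"type":"array"},"claw":{"type":"number"}},"required":["steps"]}

```bash
mkdir -p pics; ls; cat > h.py <<'E'
import numpy as np, cv2
from plant import *
from scipy.spatial.transform import Rotation as R
def cloud(name,s=None):
    if s is None: s=state()
    im,d=grab_frame(name); p=camera_params(name); K=np.array(p['mtx'])
    if name=='wrist':
        q=s['tool_rot']; T=np.eye(4); T[:3,:3]=R.from_quat([q[1],q[2],q[3],q[0]]).as_matrix(); T[:3,3]=s['tool_pos']
        E=T@np.array(p['T_tool_cam'])
    else: E=np.array(p['extrinsics'])
    v,u=np.mgrid[:480,:640]
    P=np.stack([(u-K[0,2])/K[0,0]*d,(v-K[1,2])/K[1,1]*d,d],-1)@E[:3,:3].T+E[:3,3]
    P[d<=0]=np.nan
    return im,d,P
def save(n,im): cv2.imwrite('pics/'+n,cv2.cvtColor(im,cv2.COLOR_RGB2BGR))
E
python3 - <<'E'
from h import *
s=state(); print({k:np.round(v,3) for k,v in s.items()})
for c in ['top','side']:
    im,d,P=cloud(c); save(c+'0.png',im); np.savez(c+'0.npz',im=im,d=d,P=P)
    print(c,np.round(camera_params(c)['extrinsics'],3).tolist())
    for l in ['cartridge','tray','bay','shutter','shutter_tab','mouse','label_roll','brown_bottle','white_bottle','monitor']:
        for b in boxes_of(c,l)[:3]:
            x,y,w,h=b['box']; q=P[int(min(479,y+h/2)),int(min(639,x+w/2))]
            print(l,round(b['p'],2),np.round(b['box']).tolist(),np.round(q,3))
print(state()['time'])
E
```

```text
pics
{'time': np.float64(0.0), 'joint_pos': array([-1.465,  0.053,  1.614,  0.   ,  1.476, -0.119]), 'joint_vel': array([-0.   ,  0.001,  0.   , -0.001, -0.001,  0.   ]), 'joint_efforts': array([ 0.0000e+00, -3.9368e+01, -3.7017e+01, -0.0000e+00,  7.0000e-03,
       -0.0000e+00]), 'tool_pos': array([ 0.139, -0.609,  0.203]), 'tool_rot': array([-0.001,  0.994,  0.112,  0.   ]), 'contact_force': array([-0.594,  0.626,  0.816]), 'ft_torque': array([-0.026,  0.019,  0.044]), 'gripper_width': np.float64(1.003)}
top [[-0.009, -0.996, 0.085, 0.463], [-1.0, 0.01, 0.011, 0.113], [-0.011, -0.085, -0.996, 1.632], [0.0, 0.0, 0.0, 1.0]]
cartridge 0.97 [203.0, 262.0, 43.0, 24.0] [0.5   0.37  0.015]
cartridge 0.82 [268.0, 254.0, 18.0, 59.0] [0.473 0.233 0.032]
tray 0.67 [258.0, 249.0, 36.0, 69.0] [0.473 0.233 0.032]
bay 0.69 [387.0, 198.0, 95.0, 95.0] [ 0.562 -0.162  0.114]
shutter 0.88 [409.0, 222.0, 56.0, 40.0] [ 0.574 -0.176  0.081]
shutter_tab 0.58 [406.0, 218.0, 60.0, 44.0] [ 0.576 -0.17   0.085]
shutter_tab 0.46 [387.0, 200.0, 95.0, 93.0] [ 0.56  -0.163  0.107]
shutter_tab 0.34 [260.0, 250.0,
[... 337 characters left out ...]
]
cartridge 0.66 [209.0, 229.0, 75.0, 31.0] [0.472 0.224 0.033]
tray 0.96 [196.0, 226.0, 98.0, 51.0] [0.463 0.211 0.027]
bay 0.82 [324.0, 293.0, 141.0, 129.0] [ 0.553 -0.197  0.082]
shutter 0.79 [382.0, 307.0, 33.0, 80.0] [ 0.569 -0.18   0.081]
shutter_tab 0.58 [380.0, 304.0, 28.0, 83.0] [ 0.556 -0.187  0.096]
shutter_tab 0.57 [197.0, 228.0, 100.0, 50.0] [0.466 0.211 0.021]
mouse 0.58 [312.0, 178.0, 33.0, 32.0] [0.716 0.329 0.033]
label_roll 0.83 [212.0, 314.0, 35.0, 36.0] [0.365 0.009 0.028]
label_roll 0.48 [208.0, 228.0, 78.0, 31.0] [0.472 0.224 0.033]
brown_bottle 0.77 [446.0, 255.0, 29.0, 51.0] [ 0.775 -0.076  0.053]
white_bottle 0.96 [472.0, 286.0, 40.0, 50.0] [ 0.772 -0.164  0.052]
1.1
```

View images.

```bash
python3 - <<'E'
from h import *
t=cv2.imread('pics/top0.png')[170:350,180:500]; cv2.imwrite('pics/t0c.png',cv2.resize(t,None,fx=2.5,fy=2.5,interpolation=cv2.INTER_CUBIC))
t=cv2.imread('pics/side0.png')[150:440,180:540]; cv2.imwrite('pics/s0c.png',cv2.resize(t,None,fx=2,fy=2,interpolation=cv2.INTER_CUBIC))
E
```

```text
(no output)
```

View pics/t0c.png

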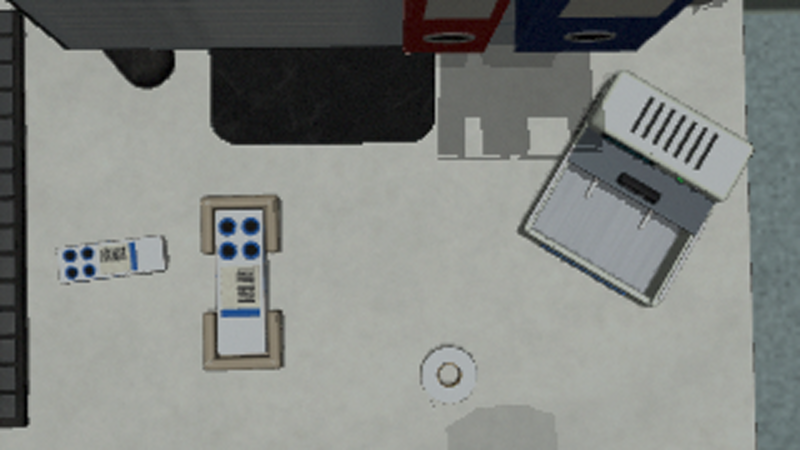

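View pics/s0c.png

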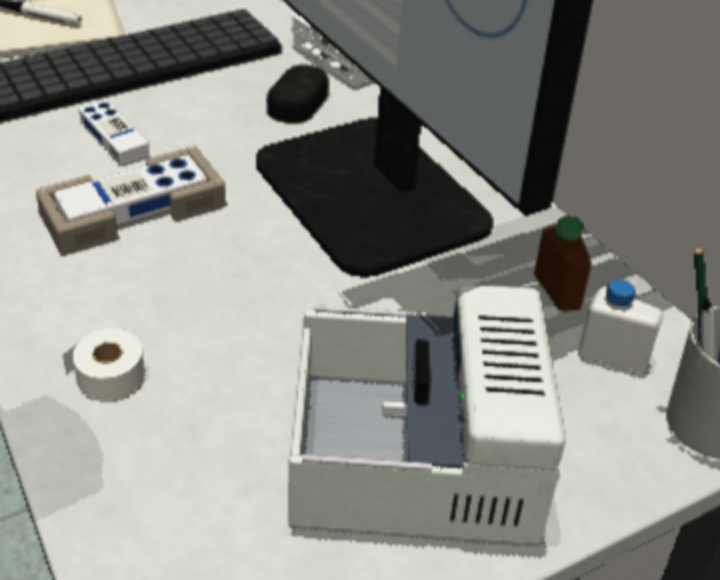

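```bash
python3 - <<'E'
from h import *
for c in ['top','side']:
    P=np.load(c+'0.npz')['P']; 
    X,Y,Z=P[...,0],P[...,1],P[...,2]
    m=(abs(X-.47)<.13)&(abs(Y-.233)<.075)
    b=m&(Z<.01)&(Z>-.01); print(c,'bench z',np.nanmedian(Z[b]))
    def rect(m,n):
        (cx,cy),(w,h),a=cv2.minAreaRect((P[m][:,:2]*1000).astype(np.float32)); print(c,n,m.sum(),np.round([cx,cy,w,h,a],1),np.nanmedian(Z[m]))
    rect(m&(Z>.018)&(Z<.045),'tray')
    B=(abs(X-.56)<.18)&(abs(Y+.18)<.17)
    rect(B&(Z>.055)&(Z<.13),'bay>55')
    rect(B&(Z>.105)&(Z<.13),'hood')
    F=(X>.5)&(X<.85)&(Y>0.0)&(Y<.3)&(Z>.008)&(Z<.02); rect(F,'foot') if F.sum()>20 else 0
    S=(X>.5)&(Z>.12)&(Y<.5)&(Y>-.2)&(X<.9); 
    if S.sum(): print('screen min x',np.percentile(X[S],[1,5,50]),np.percentile(Y[S],[1,99]))
print(np.round(camera_params('wrist')['T_tool_cam'],3),np.round(camera_params('wrist')['mtx']))
E
```

```text
top bench z 0.0005806852697387566
top tray 1839 [474.4 234.2 179.8  81.4   0.9] 0.031845326377702765
top bay>55 3161 [ 563.3 -168.1  156.4  187.    58.4] 0.11267590442582476
top hood 1744 [ 600.1 -190.5  154.9   99.9   59.6] 0.1184342722069357
top foot 3083 [612.1 149.2 298.8 217.3  89.5] 0.012945040094567428
screen min x [0.60672272 0.60746779 0.7252599 ] [-0.16327474  0.49304537]
side bench z -0.0001336504849672182
side tray 2154 [473.3 233.4 180.3  83.1   1.1] 0.030723790007546103
side bay>55 9197 [ 562.9 -167.1  159.3  185.1   58.5] 0.08449556654570578
side hood 3877 [ 600.2 -190.1  156.1   97.4   58.4] 0.11726479385848865
side foot 5183 [650.1 147.8 298.3 243.    0.7] 0.012028380481629908
screen min x [0.69770617 0.69835833 0.70124977] [-0.19234319  0.38741865]
[[ 0.    -0.96  -0.28   0.071]
 [ 1.     0.    -0.    -0.001]
 [ 0.    -0.28   0.96  -0.169]
 [ 0.     0.     0.     1.   ]] [[407.   0. 322.]
 [  0. 407. 238.]
 [  0.   0.   1.]]
```

```bash
cat >> h.py <<'E'
def pose():
    s=state(); q=s['tool_rot']; M=R.from_quat([q[1],q[2],q[3],q[0]]).as_matrix()
    return np.array(s['tool_pos'])*1000, np.degrees(np.arctan2(M[1,0],M[0,0])), M
def plan(wps,step=45,ang=8.4):
    """wps: (x,y,z mm, yaw deg); prints rows"""
    p,yaw,M=pose(); s=state(); print('t %.2f'%s['time'],'at',np.round(p,1),round(yaw,2),'tilt',np.round(M[:,2],4),'F',np.round(s['contact_force'],1),'g',round(float(s['gripper_width']),3))
    rows=[]
    for w in wps:
        t=np.array(w[:3],float); dy=(w[3]-yaw+180)%360-180
        if len(w)>4: dy=w[4]
        n=int(max(1,np.ceil(np.linalg.norm(t-p)/step-1e-6),np.ceil(abs(dy)/ang-1e-6)))
        d=(t-p)/n
        for i in range(n):
            a=np.radians(yaw); c,si=np.cos(a),np.sin(a)
            rows.append([round(float(c*d[0]+si*d[1]),1),round(float(si*d[0]-c*d[1]),1),round(float(-d[2]),1),round(-dy/n,2)])
            yaw+=dy/n
        p=t
    for i in range(0,len(rows),8): print(rows[i:i+8])
E
python3 - <<'E'
from h import *
plan([(400,-200,205,95),(489,234,160,181)],45)
E
```

```text
t 1.10 at [ 139.3 -609.3  204. ] 12.88 tilt [-0.  0. -1.] F [-0.2  0.1 -1. ] g 1.001
[[31.4, -31.0, -0.1, np.float64(-7.47)], [35.2, -26.6, -0.1, np.float64(-7.47)], [38.3, -21.9, -0.1, np.float64(-7.47)], [40.8, -16.7, -0.1, np.float64(-7.47)], [42.7, -11.2, -0.1, np.float64(-7.47)], [43.8, -5.6, -0.1, np.float64(-7.47)], [44.1, 0.1, -0.1, np.float64(-7.47)], [43.7, 5.9, -0.1, np.float64(-7.47)]]
[[42.6, 11.5, -0.1, np.float64(-7.47)], [40.7, 16.9, -0.1, np.float64(-7.47)], [38.2, 22.1, -0.1, np.float64(-7.47)], [38.6, 11.5, 4.1, np.float64(-7.82)], [36.7, 16.6, 4.1, np.float64(-7.82)], [34.1, 21.5, 4.1, np.float64(-7.82)], [30.8, 25.9, 4.1, np.float64(-7.82)], [27.0, 29.9, 4.1, np.float64(-7.82)]]
[[22.7, 33.3, 4.1, np.float64(-7.82)], [18.0, 36.0, 4.1, np.float64(-7.82)], [12.9, 38.2, 4.1, np.float64(-7.82)], [7.6, 39.6, 4.1, np.float64(-7.82)], [2.1, 40.2, 4.1, np.float64(-7.82)], [-3.3, 40.1, 4.1, np.float64(-7.82)]]
```

Emit:
{"method": "step_arm", "body": {
  "steps": [
    [31,-31,0,-7.5],
    [35,-27,0,-7.5],
    [38,-22,0,-7.5],
    [41,-17,0,-7.5],
    [43,-11,0,-7.5],
    [44,-6,0,-7.5],
    [44,0,0,-7.5],
    [44,6,0,-7.5]
  ],
  "claw": 100
}}

```text
time: 1.9
tool_pos: [0.326, -0.3009, 0.2035]
tool_rot: [0.001, 0.795, 0.607, 0.0]
contact_force: [-0.0, -0.4, 0.4]
gripper_width: 1.003
```

```bash
python3 - <<'E'
from h import *
plan([(400,-200,200,95),(489,234,160,181)],46)
E
```

```text
t 1.90 at [ 326.  -300.9  203.5] 74.7 tilt [ 0.0018 -0.002  -1.    ] F [-0.  -0.4  0.4] g 1.003
[[39.0, 14.9, 1.2, np.float64(-6.77)], [36.9, 19.4, 1.2, np.float64(-6.77)], [34.4, 23.6, 1.2, np.float64(-6.77)], [38.6, 11.5, 3.6, np.float64(-7.82)], [36.7, 16.6, 3.6, np.float64(-7.82)], [34.1, 21.5, 3.6, np.float64(-7.82)], [30.8, 25.9, 3.6, np.float64(-7.82)], [27.0, 29.9, 3.6, np.float64(-7.82)]]
[[22.7, 33.3, 3.6, np.float64(-7.82)], [18.0, 36.0, 3.6, np.float64(-7.82)], [12.9, 38.2, 3.6, np.float64(-7.82)], [7.6, 39.6, 3.6, np.float64(-7.82)], [2.1, 40.2, 3.6, np.float64(-7.82)], [-3.3, 40.1, 3.6, np.float64(-7.82)]]
```

Emit:
{"method": "step_arm", "body": {
  "steps": [
    [39,15,1,-6.8],
    [37,19,1,-6.8],
    [34,24,1,-6.8],
    [39,11,4,-7.8],
    [37,17,4,-7.8],
    [34,21,4,-7.8],
    [31,26,4,-7.8],
    [27,30,4,-7.8]
  ]
}}

```text
time: 2.7
tool_pos: [0.4389, 0.0119, 0.1824]
tool_rot: [0.007, 0.37, 0.929, -0.001]
contact_force: [0.1, -0.3, -0.3]
gripper_width: 0.999
```

Emit:
{"method": "step_arm", "body": {
  "steps": [
    [23,33,4,-7.8],
    [18,36,4,-7.8],
    [13,38,4,-7.8],
    [8,40,4,-7.8],
    [2,40,4,-7.8],
    [-3,40,4,-7.8],
    [0,0,0,0]
  ]
}}

```text
time: 3.4
tool_pos: [0.4726, 0.2658, 0.1575]
tool_rot: [0.008, -0.052, 0.999, -0.003]
contact_force: [-0.8, -0.5, 0.3]
gripper_width: 1.003
```

```bash
python3 - <<'E'
from h import *
plan([(489,234,160,181)])
im,d,P=cloud('wrist'); save('w1.png',im); np.savez('w1.npz',im=im,P=P)
for l in ['cartridge','tray']:
    for b in boxes_of('wrist',l)[:3]: print(l,b)
X,Y,Z=P[...,0],P[...,1],P[...,2]
m=(abs(X-.474)<.12)&(abs(Y-.234)<.06)&(Z>.018)&(Z<.045)
print(cv2.minAreaRect((P[m][:,:2]*1000).astype(np.float32)),np.nanmedian(Z[m]))
g=im.astype(int); w=m&(g.min(-1)>0)
# white cartridge: bright, low saturation vs. brown
sat=(g.max(-1)-g.min(-1)); 
c=m&((g.min(-1)>165)|(g[...,2]>g[...,0]+20)|(g.max(-1)<70))
c=cv2.morphologyEx(c.astype(np.uint8),cv2.MORPH_OPEN,np.ones((3,3)))>0
print('cart',c.sum(),cv2.minAreaRect((P[c][:,:2]*1000).astype(np.float32)),np.nanmedian(Z[c]))
E
```

```text
t 3.40 at [472.6 265.8 157.5] -174.08 tilt [ 0.0165 -0.0055 -0.9998] F [-0.8 -0.5  0.3] g 1.003
[[-13.0, -33.3, -2.5, np.float64(4.92)]]
cartridge {'box': [378.3, 229.5, 144.1, 49.7], 'p': 0.92}
tray {'box': [226.0, 82.5, 123.5, 238.9], 'p': 0.59}
((473.7149353027344, 236.40167236328125), (179.58575439453125, 80.76092529296875), 1.003852128982544) 0.031014202329401164
cart 6725 ((467.78271484375, 235.93377685546875), (167.7133331298828, 77.8377456665039), 0.6493327021598816) 0.03153582247397596
```

View pics/w1.png

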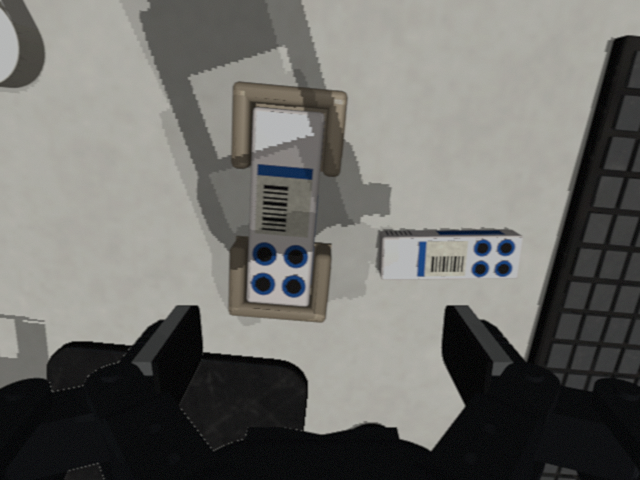

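Emit:
{"method": "step_arm", "body": {
  "steps": [
    [-7,-16,20,2.5],
    [-6,-16,25,2.5],
    [0,0,25,0],
    [0,0,0,0]
  ]
}}

```text
time: 3.95
tool_pos: [0.4922, 0.2252, 0.09]
tool_rot: [0.012, 0.002, 1.0, -0.003]
contact_force: [-0.8, -0.4, -0.7]
gripper_width: 1.0
```

```bash
python3 - <<'E'
from h import *
plan([(487,235,50,181),(487,235,2,181)],25)
E
```

```text
t 3.95 at [492.2 225.2  90. ] 179.8 tilt [ 0.0235 -0.0063 -0.9997] F [-0.8 -0.4 -0.7] g 1.0
[[2.6, 4.9, 20.0, np.float64(-0.6)], [2.6, 4.9, 20.0, np.float64(-0.6)], [-0.0, 0.0, 24.0, np.float64(-0.0)], [-0.0, 0.0, 24.0, np.float64(-0.0)]]
```

Emit:
{"method": "step_arm", "body": {
  "steps": [
    [3,5,22,-0.6],
    [3,5,23,-0.6],
    [0,0,23,0],
    [0,0,22,0]
  ]
}}

```text
time: 4.35
tool_pos: [0.4958, 0.2329, 0.0078]
tool_rot: [0.02, -0.005, 1.0, -0.001]
contact_force: [0.6, -0.1, 0.3]
gripper_width: 1.002
```

```bash
python3 - <<'E'
from h import *
plan([(487,235,2,181)],25)
E
```

```text
t 4.35 at [495.8 232.9   7.8] -179.43 tilt [ 0.0391 -0.0023 -0.9992] F [ 0.6 -0.1  0.3] g 1.002
[[8.7, 2.2, 5.8, np.float64(-0.43)]]
```

Emit:
{"method": "step_arm", "body": {
  "steps": [
    [8,2,4,-0.4],
    [2,0,1,0]
  ]
}}

```text
time: 4.55
tool_pos: [0.4848, 0.2333, 0.0021]
tool_rot: [0.018, -0.007, 1.0, -0.002]
contact_force: [0.4, -1.1, -0.3]
gripper_width: 1.002
```

```bash
python3 - <<'E'
from h import *
plan([(487,235,2,181)],25)
E
```

```text
t 4.55 at [484.8 233.3   2.1] -179.15 tilt [ 0.0368 -0.0034 -0.9993] F [ 0.4 -1.1 -0.3] g 1.002
[[-2.2, 1.6, 0.1, np.float64(-0.15)]]
```

Emit:
{"method": "step_arm", "body": {
  "steps": [
    [0,0,0,0],
    [0,0,0,0],
    [0,0,0,0],
    [0,0,0,0],
    [0,0,0,0]
  ],
  "claw": 0
}}

```text
time: 5.05
tool_pos: [0.4883, 0.2343, 0.0084]
tool_rot: [0.023, -0.007, 1.0, -0.0]
contact_force: [-0.3, 0.1, 0.2]
gripper_width: 0.147
```

Emit:
{"method": "step_arm", "body": {
  "steps": [
    [0,0,-15,0],
    [0,0,-20,0],
    [0,0,-20,0],
    [0,0,-25,0],
    [0,0,-25,0]
  ]
}}

```text
time: 5.55
tool_pos: [0.4808, 0.2335, 0.1164]
tool_rot: [0.019, -0.007, 1.0, -0.002]
contact_force: [0.5, -0.2, -0.3]
gripper_width: -0.003
```

```bash
python3 - <<'E'
from h import *
plan([(413,165,110,91)],45)
im,d,P=cloud('side'); save('s2.png',cv2.resize(im[120:360,100:420],None,fx=2,fy=2)); np.savez('s2.npz',im=im,P=P)
E
```

```text
t 5.55 at [480.8 233.5 116.4] -179.18 tilt [ 0.0388 -0.0029 -0.9992] F [ 0.5 -0.2 -0.3] g -0.003
[[6.3, -6.1, 0.6, np.float64(8.17)], [5.3, -7.0, 0.6, np.float64(8.17)], [4.3, -7.6, 0.6, np.float64(8.17)], [3.1, -8.2, 0.6, np.float64(8.17)], [2.0, -8.5, 0.6, np.float64(8.17)], [0.7, -8.7, 0.6, np.float64(8.17)], [-0.5, -8.7, 0.6, np.float64(8.17)], [-1.8, -8.6, 0.6, np.float64(8.17)]]
[[-3.0, -8.2, 0.6, np.float64(8.17)], [-4.1, -7.7, 0.6, np.float64(8.17)], [-5.2, -7.1, 0.6, np.float64(8.17)]]
```

View pics/s2.png

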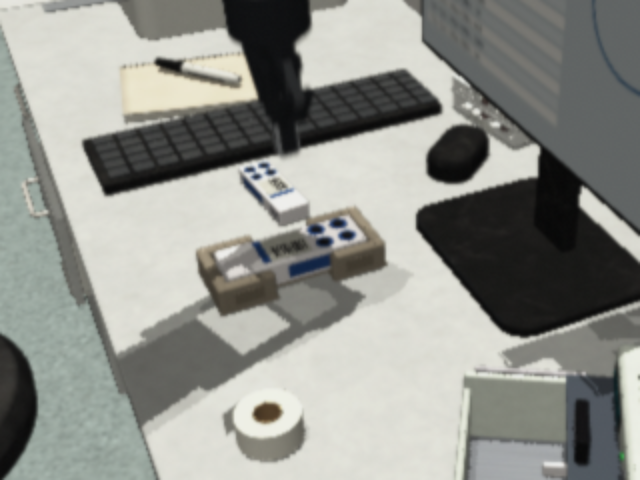

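```bash
python3 - <<'E'
from h import *
P=np.load('s2.npz')['P']; X,Y,Z=P[...,0],P[...,1],P[...,2]
for x in np.arange(.385,.57,.015):
    m=(abs(X-x)<.006)&(abs(Y-.235)<.018)&(Z<.08); print(round(x,3),m.sum(),np.round(np.nanpercentile(Z[m],[5,50,95])*1000,1) if m.sum() else '')
m=(abs(X-.47)<.1)&(Y>.2)&(Y<.27)&(Z>.05)&(Z<.2); print('finger pts',m.sum(), P[m].min(0) if m.sum() else '')
im,d,P=cloud('wrist'); save('w2.png',im)
E
```

```text
0.385 105 [-1.6 19.4 31.3]
0.4 67 [20.5 30.2 33.4]
0.415 64 [30.3 31.7 33.4]
0.43 64 [30.1 31.9 33.6]
0.445 57 [30.4 32.3 33.9]
0.46 56 [30.6 32.2 33.9]
0.475 60 [30.1 32.2 34. ]
0.49 59 [29.8 31.9 33.3]
0.505 56 [30.6 32.4 34.3]
0.52 55 [29.6 31.9 33.6]
0.535 53 [30.9 32.3 34.3]
0.55 56 [26.1 30.3 32.5]
0.565 15 [28.2 29.7 31. ]
finger pts 292 [0.46329588 0.20020658 0.14344727]
```

View pics/w2.png

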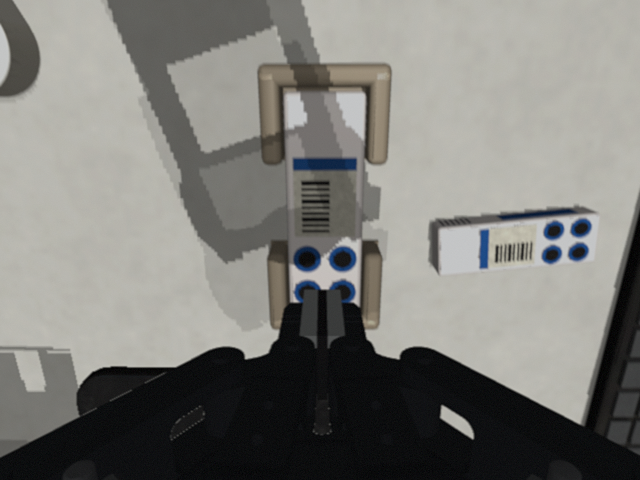

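```bash
python3 - <<'E'
from h import *
p,yaw,M=pose(); print(p,M[:,2])
im,d,P=cloud('wrist')
for v in range(282,330,5): print(v,[ (round(float(d[v,u]),3),np.round(P[v,u]*1000).tolist()) for u in (308,336)])
im,d,P=cloud('side'); c=camera_params('side'); E=np.linalg.inv(np.array(c['extrinsics'])); K=np.array(c['mtx'])
for k in (0,-19,-40,-60):
    q=p/1000+M[:,2]*k/1000; a=K@(E[:3,:3]@q+E[:3,3]); u,v=a[:2]/a[2]; print(k,np.round([u,v]),a[2],d[int(v),int(u)],im[int(v),int(u)])
E
```

```text
[483.99833911 234.65327602 120.34004575] [ 4.73340500e-02 -3.64454980e-05 -9.98879115e-01]
282 [(0.279, [524.0, 226.0, 33.0]), (0.28, [524.0, 246.0, 32.0])]
287 [(0.28, [528.0, 226.0, 32.0]), (0.28, [527.0, 246.0, 33.0])]
292 [(0.149, [472.0, 230.0, 152.0]), (0.0, [nan, nan, nan])]
297 [(0.145, [471.0, 230.0, 156.0]), (0.142, [470.0, 240.0, 159.0])]
302 [(0.138, [470.0, 230.0, 163.0]), (0.141, [471.0, 240.0, 160.0])]
307 [(0.135, [470.0, 230.0, 166.0]), (0.135, [470.0, 240.0, 166.0])]
312 [(0.133, [470.0, 231.0, 169.0]), (0.132, [470.0, 240.0, 169.0])]
317 [(0.13, [471.0, 231.0, 171.0]), (0.129, [470.0, 239.0, 172.0])]
322 [(0.125, [470.0, 231.0, 176.0]), (0.125, [470.0, 239.0, 176.0])]
327 [(0.122, [470.0, 231.0, 179.0]), (0.123, [470.0, 239.0, 179.0])]
0 [246. 204.] 0.9907393101548303 1.2204385 [223 222 214]
-19 [245. 195.] 0.9793504305991252 0.9699195 [119 120 115]
-40 [244. 186.] 0.966762721616504 0.94554955 [15 17 18]
-60 [242. 177.] 0.9547744273473411 0.9022323 [11 13 14]
```

Emit:
{"method": "step_arm", "body": {
  "steps": [
    [0,0,30,0.4],
    [0,0,35,0.4],
    [0,0,35,0],
    [0,0,25,0]
  ],
  "claw": 100
}}

```text
time: 6.15
tool_pos: [0.4901, 0.2347, -0.0036]
tool_rot: [0.022, -0.001, 1.0, -0.0]
contact_force: [-30.5, -20.3, 26.6]
gripper_width: 0.685
```

```bash
python3 - <<'E'
from h import *
plan([(489,235,-25,181)],25); grab_frame('side'); plan([(489,235,-25,181)],25); print(camera_params('wrist').keys())
E
```

```text
t 6.15 at [490.1 234.7  -3.6] -179.94 tilt [ 4.40e-02 -8.00e-04 -9.99e-01] F [-30.5 -20.3  26.6] g 0.685
[[1.1, 0.3, 21.4, np.float64(-0.94)]]
t 6.20 at [490.5 234.3  -7.5] -179.97 tilt [ 4.690e-02 -9.000e-04 -9.989e-01] F [-2.5 -2.  -0.5] g 0.763
[[1.5, 0.7, 17.5, np.float64(-0.97)]]
dict_keys(['mtx', 'T_tool_cam'])
```

Emit:
{"method": "step_arm", "body": {
  "steps": [
    [1,0,3,0],
    [0,0,5,0],
    [0,0,8,0],
    [0,0,3,0]
  ]
}}

```text
time: 6.6
tool_pos: [0.4868, 0.233, -0.0321]
tool_rot: [0.02, -0.0, 1.0, -0.002]
contact_force: [-0.2, 0.2, -0.1]
gripper_width: 1.002
```

```bash
python3 - <<'E'
from h import *
im,d,P=cloud('side');plan([(489,235,-25,181)],25)
X,Y,Z=P[...,0],P[...,1],P[...,2]
for x in np.arange(.385,.57,.02):
    m=(abs(X-x)<.006)&(abs(Y-.235)<.02)&(Z<.05); print(round(x,3),m.sum(),np.round(np.nanpercentile(Z[m],[5,50,95])*1000,1) if m.sum() else '')
E
```

```text
t 6.65 at [486.5 232.8 -32.4] -179.98 tilt [ 0.0386 -0.0037 -0.9992] F [-1.2  0.2 -1.1] g 1.004
[[-2.5, 2.2, -7.4, np.float64(-0.98)]]
0.385 117 [-0.7 19.8 31.1]
0.405 90 [19.5 30.8 33.2]
0.425 70 [29.9 31.7 33.4]
0.445 69 [30.3 32.1 33.9]
0.465 66 [30.2 32.1 33.7]
0.485 9 [30.3 31.4 33.1]
0.505 2 [31.2 31.3 31.4]
0.525 60 [30.6 32.  34. ]
0.545 49 [30.3 31.7 33.1]
0.565 16 [28.6 30.4 31.4]
```

Emit:
{"method": "step_arm", "body": {
  "steps": [
    [-2,2,-7,0]
  ]
}}

```text
time: 6.75
tool_pos: [0.4866, 0.2343, -0.0269]
tool_rot: [0.018, -0.0, 1.0, -0.002]
contact_force: [0.7, 0.6, 0.6]
gripper_width: 1.004
```

Emit:
{"method": "step_arm", "body": {
  "steps": [
    [0,0,0,0],
    [0,0,0,0],
    [0,0,0,0],
    [0,0,0,0]
  ],
  "claw": 0
}}

```text
time: 7.15
tool_pos: [0.4886, 0.2353, -0.0243]
tool_rot: [0.02, -0.0, 1.0, -0.002]
contact_force: [0.2, 1.0, -2.4]
gripper_width: 0.576
```

Emit:
{"method": "step_arm", "body": {
  "steps": [
    [0,0,-10,0],
    [0,0,-35,0],
    [0,0,-40,0],
    [0,0,-40,0]
  ]
}}

```text
time: 7.55
tool_pos: [0.4781, 0.2335, 0.0968]
tool_rot: [0.013, -0.0, 1.0, -0.004]
contact_force: [0.8, -0.2, -3.0]
gripper_width: 0.575
```

```bash
python3 - <<'E'
from h import *
im,d,P=cloud('side');plan([(413,165,110,91)],45)
save('s3.png',cv2.resize(im[120:320,120:420],None,fx=2,fy=2))
E
```

```text
t 7.60 at [482.8 235.3 105.4] -179.93 tilt [ 0.038  -0.0043 -0.9993] F [4.7 2.9 2.5] g 0.574
[[6.4, -6.4, -0.4, np.float64(8.1)], [5.4, -7.2, -0.4, np.float64(8.1)], [4.3, -7.9, -0.4, np.float64(8.1)], [3.2, -8.4, -0.4, np.float64(8.1)], [1.9, -8.8, -0.4, np.float64(8.1)], [0.7, -9.0, -0.4, np.float64(8.1)], [-0.6, -9.0, -0.4, np.float64(8.1)], [-1.8, -8.8, -0.4, np.float64(8.1)]]
[[-3.1, -8.5, -0.4, np.float64(8.1)], [-4.2, -8.0, -0.4, np.float64(8.1)], [-5.3, -7.3, -0.4, np.float64(8.1)]]
```

View pics/s3.png

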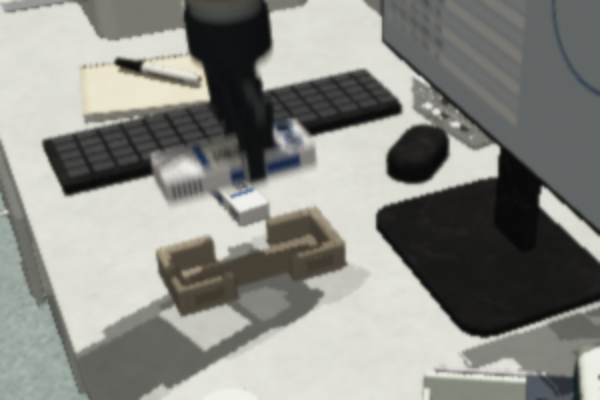

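Emit:
{"method": "step_arm", "body": {
  "steps": [
    [6,-6,0,8.1],
    [5,-7,0,8.1],
    [4,-8,0,8.1],
    [3,-8,0,8.1],
    [2,-9,0,8.1],
    [1,-9,0,8.1],
    [-1,-9,0,8.1],
    [-2,-9,0,8.1]
  ]
}}

```text
time: 8.4
tool_pos: [0.4318, 0.1846, 0.1097]
tool_rot: [0.02, 0.554, 0.832, 0.013]
contact_force: [-0.2, -0.7, -3.5]
gripper_width: 0.577
```

```bash
python3 - <<'E'
from h import *
grab_frame('side');plan([(413,166,60,91)],45)
E
```

```text
t 8.45 at [430.7 183.8 109.3] 112.46 tilt [ 0.0458 -0.0023 -0.9989] F [-0.   0.8 -3.7] g 0.576
[[-3.2, -7.7, 16.4, np.float64(7.15)], [-4.2, -7.3, 16.4, np.float64(7.15)], [-5.1, -6.7, 16.4, np.float64(7.15)]]
```

Emit:
{"method": "step_arm", "body": {
  "steps": [
    [-3,-7,16,7.5],
    [-4,-7,16,7.5],
    [-5,-6,16,7.5]
  ]
}}

```text
time: 8.75
tool_pos: [0.4188, 0.1674, 0.063]
tool_rot: [0.019, 0.709, 0.704, 0.019]
contact_force: [0.4, 0.3, -2.4]
gripper_width: 0.573
```

```bash
python3 - <<'E'
from h import *
im,d,P=cloud('side'); np.savez('s4.npz',im=im,P=P); plan([(415,166,15,91)],45)
X,Y,Z=P[...,0],P[...,1],P[...,2]
m=(abs(X-.415)<.06)&(Z>.06)&(Z<.125)&(Y>.05)&(Y<.3)
g=im.astype(int); w=m&(g.min(-1)>110); print(w.sum(),cv2.minAreaRect((P[w][:,:2]*1000).astype(np.float32)),np.percentile(P[w],[2,98],axis=0))
E
```

```text
t 8.80 at [415.7 166.2  59.3] 89.37 tilt [ 0.0471 -0.0021 -0.9989] F [-2.4 -1.6 -5.6] g 0.575
[[-0.2, -0.7, 44.3, np.float64(-1.63)]]
675 ((413.2624206542969, 174.9569091796875), (72.9661636352539, 154.30862426757812), 12.206254959106445) [[0.39148215 0.10051624 0.09466929]
 [0.44001009 0.2231835  0.12176791]]
```

Emit:
{"method": "step_arm", "body": {
  "steps": [
    [0,0,25,-0.8],
    [0,0,22,-0.8],
    [0,0,0,0]
  ]
}}

```text
time: 9.1
tool_pos: [0.4179, 0.1663, 0.0118]
tool_rot: [0.018, 0.696, 0.717, 0.016]
contact_force: [-1.5, 0.9, -2.7]
gripper_width: 0.574
```

```bash
python3 - <<'E'
from h import *
grab_frame('side'); plan([(415,166,-7,91)],5)
E
```

```text
t 9.15 at [419.  166.6  13.3] 91.64 tilt [ 0.0497 -0.0013 -0.9988] F [ 0.5 -0.4 -2.1] g 0.576
[[-0.1, -0.8, 4.1, np.float64(0.13)], [-0.1, -0.8, 4.1, np.float64(0.13)], [-0.1, -0.8, 4.1, np.float64(0.13)], [-0.1, -0.8, 4.1, np.float64(0.13)], [-0.1, -0.8, 4.1, np.float64(0.13)]]
```

Emit:
{"method": "step_arm", "body": {
  "steps": [
    [0,-1,6,0],
    [0,-1,6,0],
    [0,-1,6,0]
  ]
}}

```text
time: 9.45
tool_pos: [0.4212, 0.1668, 0.001]
tool_rot: [0.021, 0.695, 0.719, 0.019]
contact_force: [-8.9, -11.4, 24.2]
gripper_width: 0.575
```

```bash
python3 - <<'E'
from h import *
im,d,P=cloud('side'); np.savez('s5.npz',im=im,P=P); plan([(415,166,-7,91)],5)
X,Y,Z=P[...,0],P[...,1],P[...,2]; g=im.astype(int)
for y in np.arange(.09,.27,.015):
    m=(abs(X-.415)<.03)&(abs(Y-y)<.005)&(Z>.005)&(Z<.1)&(g.min(-1)>100); print(round(y,3),m.sum(),np.round(np.percentile(Z[m],[5,50,95])*1000) if m.sum() else '')
save('s5.png',cv2.resize(im[150:310,130:370],None,fx=2.5,fy=2.5))
E
```

```text
t 9.50 at [421.2 166.7   0.8] 91.94 tilt [ 0.0561 -0.0025 -0.9984] F [-6.5 -7.3 14.5] g 0.576
[[-0.3, -3.1, 3.9, np.float64(0.47)], [-0.3, -3.1, 3.9, np.float64(0.47)]]
0.09 0 
0.105 346 [29. 45. 55.]
0.12 32 [31. 54. 56.]
0.135 76 [52. 56. 58.]
0.15 33 [53. 56. 59.]
0.165 49 [56. 58. 60.]
0.18 44 [57. 59. 61.]
0.195 38 [58. 60. 61.]
0.21 7 [58. 60. 63.]
0.225 5 [56. 58. 61.]
0.24 18 [53. 59. 62.]
0.255 9 [29. 30. 31.]
0.27 8 [29. 30. 31.]
```

View pics/s5.png

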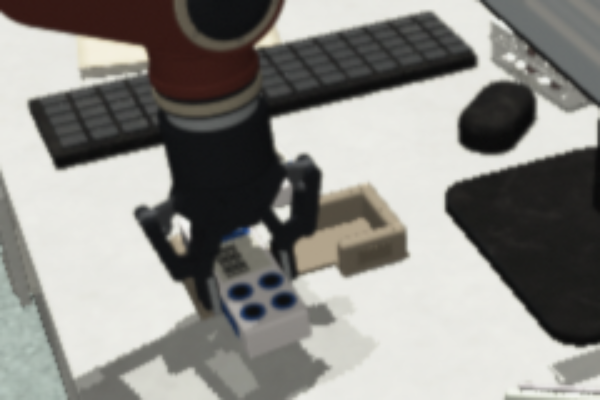

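Emit:
{"method": "step_arm", "body": {
  "steps": [
    [0,-2,9,0],
    [0,-2,8,0],
    [0,0,6,0]
  ]
}}

```text
time: 9.8
tool_pos: [0.4247, 0.1642, -0.0097]
tool_rot: [0.025, 0.692, 0.722, 0.017]
contact_force: [-9.5, -6.5, 17.7]
gripper_width: 0.57
```

```bash
cat >> h.py <<'E'
def prof(P,im,lo=.09,hi=.28,xc=.415):
    X,Y,Z=P[...,0],P[...,1],P[...,2]; g=im.astype(int)
    for y in np.arange(lo,hi,.015):
        m=(abs(X-xc)<.025)&(abs(Y-y)<.005)&(Z>.005)&(Z<.12)&(g.min(-1)>100); print(round(y,3),m.sum(),np.round(np.percentile(Z[m],[50,90])*1000) if m.sum() else '',end='; ')
E
python3 - <<'E'
from h import *
im,d,P=cloud('side'); plan([(415,166,-7,91)],5); prof(P,im)
E
```

```text
t 9.85 at [425.8 164.3  -9.6] 92.38 tilt [ 0.062  -0.0108 -0.998 ] F [-5.5 -7.9 17.2] g 0.573
[[0.7, -3.6, -0.9, np.float64(0.46)], [0.7, -3.6, -0.9, np.float64(0.46)], [0.7, -3.6, -0.9, np.float64(0.46)]]
0.09 0 ; 0.105 225 [24. 31.]; 0.12 42 [34. 37.]; 0.135 51 [38. 41.]; 0.15 88 [45. 48.]; 0.165 54 [50. 53.]; 0.18 42 [55. 57.]; 0.195 17 [60. 61.]; 0.21 0 ; 0.225 3 [63. 65.]; 0.24 1 [32. 32.]; 0.255 8 [31. 32.]; 0.27 4 [31. 32.];
```

Emit:
{"method": "step_arm", "body": {
  "steps": [
    [0,-2,8,0],
    [0,0,5,0]
  ]
}}

```text
time: 10.05
tool_pos: [0.4282, 0.1641, -0.0102]
tool_rot: [0.026, 0.69, 0.723, 0.015]
contact_force: [-16.0, -7.8, 24.3]
gripper_width: 0.572
```

```bash
python3 - <<'E'
from h import *
im,d,P=cloud('side'); plan([(415,166,-7,91)],5); prof(P,im)
E
```

```text
t 10.10 at [429.1 164.  -10.2] 92.6 tilt [ 0.0602 -0.0144 -0.9981] F [-13.6  -7.5  31.1] g 0.573
[[0.9, -4.6, -1.1, np.float64(0.53)], [0.8, -4.7, -1.1, np.float64(0.53)], [0.8, -4.7, -1.1, np.float64(0.53)]]
0.09 0 ; 0.105 203 [24. 29.]; 0.12 46 [33. 36.]; 0.135 49 [38. 39.]; 0.15 88 [45. 47.]; 0.165 48 [50. 52.]; 0.18 33 [55. 58.]; 0.195 11 [60. 61.]; 0.21 3 [65. 67.]; 0.225 5 [31. 63.]; 0.24 8 [31. 38.]; 0.255 4 [30. 31.]; 0.27 4 [30. 30.];
```

Emit:
{"method": "step_arm", "body": {
  "steps": [
    [0,0,0,0],
    [0,0,0,0],
    [0,0,0,0],
    [0,0,0,0],
    [0,0,-30,0],
    [0,0,-40,0],
    [-20,0,-30,0]
  ],
  "claw": 100
}}

```text
time: 10.8
tool_pos: [0.4226, 0.1463, 0.091]
tool_rot: [0.025, 0.689, 0.724, 0.014]
contact_force: [1.6, -0.6, 0.2]
gripper_width: 1.0
```

```bash
python3 - <<'E'
from h import *
im,d,P=cloud('side'); plan([(415,166,-7,91)],45); prof(P,im); np.savez('s6.npz',im=im,P=P)
im,d,P=cloud('wrist'); save('w3.png',im); np.savez('w3.npz',im=im,P=P); print(); prof(P,im)
E
```

```text
t 10.85 at [425.9 144.2  96.2] 92.73 tilt [ 0.0642 -0.0154 -0.9978] F [3.1 0.6 2.5] g 1.001
[[7.4, -3.3, 34.4, np.float64(0.58)], [7.4, -3.3, 34.4, np.float64(0.58)], [7.4, -3.4, 34.4, np.float64(0.58)]]
0.09 0 ; 0.105 184 [23. 29.]; 0.12 43 [34. 37.]; 0.135 40 [38. 41.]; 0.15 85 [45. 47.]; 0.165 56 [50. 54.]; 0.18 54 [55. 57.]; 0.195 94 [59. 62.]; 0.21 120 [65. 68.]; 0.225 113 [71. 73.]; 0.24 41 [75. 77.]; 0.255 6 [30. 31.]; 0.27 10 [30. 31.]; 
0.09 0 ; 0.105 188 [28. 29.]; 0.12 19 [31. 33.]; 0.135 1 [34. 34.]; 0.15 11 [45. 46.]; 0.165 153 [49. 51.]; 0.18 208 [56. 57.]; 0.195 1202 [60. 61.]; 0.21 2047 [65. 67.]; 0.225 2396 [71. 72.]; 0.24 2378 [75. 76.]; 0.255 241 [30. 52.]; 0.27 1380 [30. 31.];
```

View pics/w3.png

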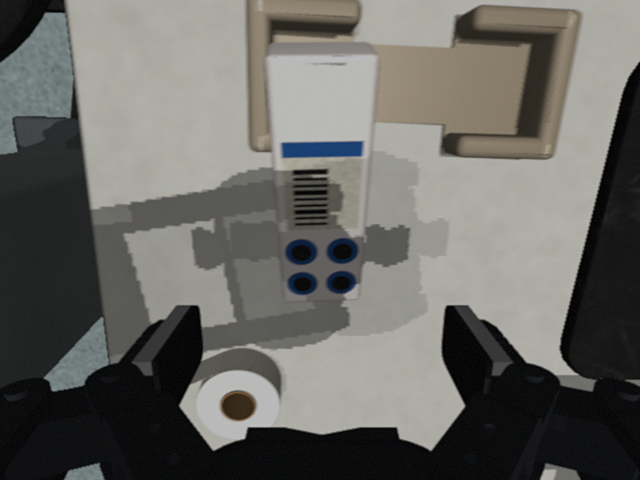

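```bash
python3 - <<'E'
from h import *
for n in ('w3','s6'):
    f=np.load(n+'.npz'); P=f['P']; im=f['im'].astype(int); X,Y,Z=P[...,0],P[...,1],P[...,2]
    line=.049+(Y-.165)*.347
    m=(abs(X-.42)<.06)&(Y>.09)&(Y<.27)&(abs(Z-line)<.008)&(Z>.036)
    A=np.c_[X[m],Y[m],np.ones(m.sum())]; c=np.linalg.lstsq(A,Z[m],rcond=None)[0]
    r=Z[m]-A@c; 
    print(n,m.sum(),'plane',c,'tilt',np.degrees(np.arctan(c[1])),'roll',np.degrees(np.arctan(c[0])),r.std())
    (cx,cy),(w,h),a=cv2.minAreaRect((P[m][:,:2]*1000).astype(np.float32)); print(cx,cy,w,h,a)
    for y in (.17,.19,.21,.23,.24):
        k=m&(abs(Y-y)<.004); print(y,np.round(np.percentile(X[k],[1,99])*1000,1))
    k=m&(abs(X-.42)<.02); print('ymax',np.percentile(Y[k],[99,99.9]))
E
```

```text
w3 21448 plane [-0.00747611  0.34830799 -0.00493233] tilt 19.20363562862873 roll -0.42834155026883886 0.001124016537194363
425.28973388671875 184.36041259765625 51.147544860839844 120.99835968017578 4.014990329742432
0.17 [401.4 450. ]
0.19 [400.  448.7]
0.21 [398.8 447.5]
0.23 [397.2 446.1]
0.24 [397.4 445.4]
ymax [0.24306704 0.244665  ]
s6 1378 plane [ 0.00850217  0.35023125 -0.01148743] tilt 19.301849039887664 roll 0.4871265894750132 0.001833349714441093
425.0611572265625 180.17221069335938 51.13412857055664 120.45389556884766 4.138853073120117
0.17 [401.2 449.8]
0.19 [398.9 448.2]
0.21 [398.3 446.7]
0.23 [397.2 445. ]
0.24 [399.4 444.6]
ymax [0.23751024 0.2399997 ]
```

```bash
cat >> h.py <<'E'
def plan(wps,step=45,ang=8.4):
    p,yaw,M=pose(); s=state(); print('t %.2f'%s['time'],'at',np.round(p,1),round(yaw,2),'tilt',np.round(M[:,2],4),'F',np.round(s['contact_force'],1),'g',round(float(s['gripper_width']),3))
    rows=[]
    for w in wps:
        t=np.array(w[:3],float); dy=(w[3]-yaw+180)%360-180
        n=int(max(1,np.ceil(np.linalg.norm(t-p)/step-1e-6),np.ceil(abs(dy)/ang-1e-6)))
        for i in range(n):
            rows.append([round(float(v),1) for v in M.T@((t-p)/n)]+[round(float(-dy/n),2)])
            M=M@R.from_euler('z',-dy/n,degrees=True).as_matrix()
        yaw+=dy; p=t
    for i in range(0,len(rows),8): print(rows[i:i+8])
E
python3 - <<'E'
from h import *
plan([(429,164,30,94),(429,164,-9,94)],40)
E
```

```text
t 10.90 at [426.  145.   94.3] 92.62 tilt [ 0.0647 -0.0141 -0.9978] F [ 0.3 -0.1  0.6] g 1.0
[[10.0, -0.1, 32.1, -0.69], [10.0, -0.0, 32.1, -0.69], [0.7, -2.5, 38.9, -0.0]]
```

Emit:
{"method": "step_arm", "body": {
  "steps": [
    [10,0,32,-0.7],
    [10,0,32,-0.7],
    [1,-2,30,0],
    [0,0,8,0]
  ]
}}

```text
time: 11.3
tool_pos: [0.4319, 0.1656, -0.0099]
tool_rot: [0.03, 0.682, 0.731, 0.02]
contact_force: [1.0, -0.6, -0.9]
gripper_width: 0.998
```

```bash
python3 - <<'E'
from h import *
grab_frame('side');plan([(429,164,-9,94)],40)
E
```

```text
t 11.35 at [432.  165.6  -9.9] 93.94 tilt [ 0.0714 -0.012  -0.9974] F [-0.5 -0.4 -1.2] g 1.0
[[-1.4, -3.1, -1.1, -0.06]]
```

Emit:
{"method": "step_arm", "body": {
  "steps": [
    [0,-2,0,0],
    [0,0,0,0],
    [0,0,0,0],
    [0,0,0,0]
  ],
  "claw": 0
}}

```text
time: 11.75
tool_pos: [0.4319, 0.1658, -0.0074]
tool_rot: [0.031, 0.682, 0.731, 0.022]
contact_force: [-0.6, -0.1, -2.4]
gripper_width: 0.581
```

Emit:
{"method": "step_arm", "body": {
  "steps": [
    [5,0,-2,0],
    [5,0,-2,0]
  ]
}}

```text
time: 11.95
tool_pos: [0.4309, 0.1759, -0.0029]
tool_rot: [0.031, 0.682, 0.73, 0.022]
contact_force: [-1.3, -0.5, -2.8]
gripper_width: 0.577
```

```bash
cat >> h.py <<'E'
def fit(P,xc=.425,y0=.1,y1=.27,sl=.36,z0=.05,yr=.165):
    X,Y,Z=P[...,0],P[...,1],P[...,2]
    m=(abs(X-xc)<.05)&(Y>y0)&(Y<y1)&(abs(Z-z0-(Y-yr)*sl)<.012)&(Z>.036)
    for _ in range(3):
        A=np.c_[X[m],Y[m],np.ones(m.sum())]; c=np.linalg.lstsq(A,Z[m],rcond=None)[0]
        m=m&(abs(Z-c[0]*X-c[1]*Y-c[2])<.004)
    print('n',m.sum(),'slope',np.round(c,3),'tilt',np.round(np.degrees(np.arctan(c[:2])),1)); return m
E
python3 - <<'E'
from h import *
im,d,P=cloud('side');plan([(429,173,-6,94)],40); fit(P); prof(P,im)
E
```

```text
t 12.00 at [431.1 176.6  -2.6] 93.87 tilt [ 0.0763 -0.0105 -0.997 ] F [-0.4  0.3 -2.1] g 0.578
[[-3.4, -2.6, 3.3, -0.13]]
n 1023 slope [ 0.014  0.351 -0.012] tilt [ 0.8 19.3]
0.09 0 ; 0.105 14 [30. 31.]; 0.12 102 [30. 36.]; 0.135 80 [41. 43.]; 0.15 31 [46. 49.]; 0.165 72 [51. 54.]; 0.18 39 [57. 59.]; 0.195 29 [63. 65.]; 0.21 6 [65. 67.]; 0.225 2 [72. 73.]; 0.24 1 [55. 55.]; 0.255 7 [32. 59.]; 0.27 11 [30. 31.];
```

Emit:
{"method": "step_arm", "body": {
  "steps": [
    [0,-1,5,0],
    [0,-1,5,0]
  ]
}}

```text
time: 12.2
tool_pos: [0.4327, 0.1767, -0.0063]
tool_rot: [0.033, 0.681, 0.731, 0.022]
contact_force: [-24.9, -9.8, 51.9]
gripper_width: 0.578
```

```bash
python3 - <<'E'
from h import *
im,d,P=cloud('side');plan([(429,173,-6,94)],40); fit(P,sl=.38); prof(P,im)
E
```

```text
t 12.25 at [432.6 176.7  -6.2] 94.01 tilt [ 0.0769 -0.0132 -0.9969] F [-16.1  -7.   33.8] g 0.581
[[-3.4, -3.8, -0.4, 0.01]]
n 880 slope [ 0.005  0.397 -0.019] tilt [ 0.3 21.7]
0.09 0 ; 0.105 1 [26. 26.]; 0.12 108 [26. 30.]; 0.135 71 [36. 38.]; 0.15 35 [41. 45.]; 0.165 77 [48. 50.]; 0.18 39 [55. 57.]; 0.195 26 [61. 63.]; 0.21 4 [64. 65.]; 0.225 2 [67. 69.]; 0.24 2 [44. 52.]; 0.255 7 [30. 56.]; 0.27 9 [31. 32.];
```

Emit:
{"method": "step_arm", "body": {
  "steps": [
    [0,-1,6,0]
  ]
}}

```text
time: 12.35
tool_pos: [0.4333, 0.1765, -0.0066]
tool_rot: [0.033, 0.681, 0.732, 0.02]
contact_force: [-25.5, -8.7, 52.7]
gripper_width: 0.582
```

Emit:
{"method": "step_arm", "body": {
  "steps": [
    [0,0,0,0],
    [0,0,0,0],
    [0,0,0,0],
    [0,0,0,0],
    [0,0,-30,0],
    [0,0,-40,0],
    [-15,0,-30,0]
  ],
  "claw": 100
}}

```text
time: 13.05
tool_pos: [0.4233, 0.1632, 0.0913]
tool_rot: [0.03, 0.68, 0.733, 0.015]
contact_force: [-0.0, 0.2, -0.0]
gripper_width: 0.997
```

```bash
cat >> h.py <<'E'
def rows(P,m):
    X,Y,Z=P[...,0],P[...,1],P[...,2]
    for y in (.17,.19,.21,.23,.24):
        k=m&(abs(Y-y)<.004); print(y,np.round(np.percentile(X[k],[1,99])*1000,1),end=' ') if k.sum() else 0
    k=m&(abs(X-.425)<.02); print('y99',np.percentile(Y[k],[1,99,99.9]))
E
python3 - <<'E'
from h import *
im,d,P=cloud('side'); plan([(429,173,-6,94)],45); m=fit(P,sl=.38); rows(P,m)
im,d,P=cloud('wrist'); m=fit(P,sl=.38); rows(P,m)
E
```

```text
t 13.10 at [426.5 162.   96.5] 94.16 tilt [ 0.0721 -0.018  -0.9972] F [3.3 0.8 2.1] g 0.999
[[4.4, -1.3, 34.1, 0.05], [4.4, -1.3, 34.1, 0.05], [4.4, -1.3, 34.1, 0.05]]
n 1388 slope [-0.006  0.408 -0.016] tilt [-0.4 22.2]
0.17 [405.4 453.9] 0.19 [404.3 452.7] 0.21 [401.6 449.9] 0.23 [400.1 448.4] 0.24 [400.1 447.1] y99 [0.13343177 0.24764166 0.25000059]
n 20637 slope [-0.01   0.409 -0.015] tilt [-0.6 22.2]
0.17 [406.2 454.4] 0.19 [404.  452.8] 0.21 [402.  450.7] 0.23 [400.2 448.7] 0.24 [399.2 447.7] y99 [0.13836224 0.25093562 0.25250212]
```

```bash
python3 - <<'E'
from h import *
plan([(427,234,80,95.6),(427,234,24,95.6)],40)
E
```

```text
t 13.15 at [426.7 162.5  94.7] 94.07 tilt [ 0.0727 -0.0169 -0.9972] F [ 0.7 -0.1  0.4] g 0.998
[[35.8, 2.2, 6.8, -0.76], [35.8, 2.7, 6.8, -0.76], [0.7, -2.0, 27.9, -0.0], [0.7, -2.0, 27.9, -0.0]]
```

Emit:
{"method": "step_arm", "body": {
  "steps": [
    [36,2,7,-0.8],
    [36,3,7,-0.8],
    [1,-2,25,0],
    [1,-2,22,0]
  ]
}}

```text
time: 13.55
tool_pos: [0.4291, 0.2384, 0.0316]
tool_rot: [0.034, 0.671, 0.74, 0.022]
contact_force: [0.1, -0.1, -0.6]
gripper_width: 1.001
```

```bash
python3 - <<'E'
from h import *
im,d,P=cloud('wrist');plan([(427,234,24,95.6)],40); save('w5.png',im)
E
```

```text
t 13.60 at [426.2 237.2  27.6] 95.49 tilt [ 0.0736 -0.0163 -0.9972] F [-2.6 -1.5 -1.5] g 0.998
[[-3.2, 0.2, 3.7, -0.11]]
```

View pics/w5.png

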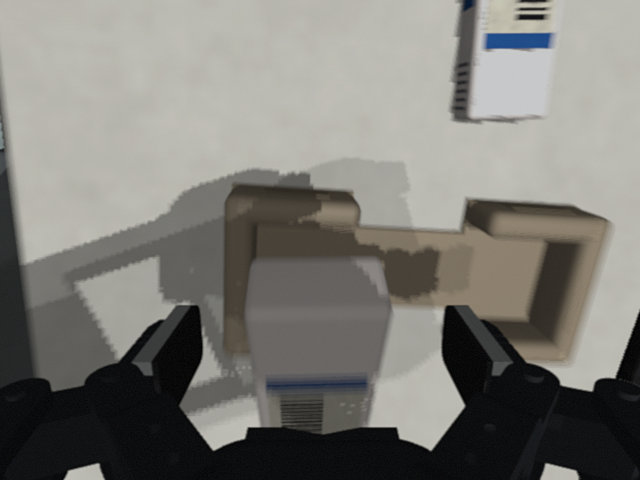

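Emit:
{"method": "step_arm", "body": {
  "steps": [
    [-3,0,3,0]
  ]
}}

```text
time: 13.7
tool_pos: [0.4255, 0.234, 0.0229]
tool_rot: [0.032, 0.671, 0.74, 0.017]
contact_force: [-0.3, 0.2, 0.5]
gripper_width: 1.001
```

Emit:
{"method": "step_arm", "body": {
  "steps": [
    [0,0,0,0],
    [0,0,0,0],
    [0,0,0,0],
    [0,0,0,0]
  ],
  "claw": 0
}}

```text
time: 14.1
tool_pos: [0.4252, 0.2327, 0.0228]
tool_rot: [0.032, 0.672, 0.74, 0.017]
contact_force: [-0.1, -0.2, -1.9]
gripper_width: 0.573
```

```bash
python3 - <<'E'
from h import *
im,d,P=cloud('side'); m=fit(P,sl=.4); plan([(420,150,140,95.6),(420,-0,140,130)],40)
E
```

```text
n 1414 slope [ 0.001  0.403 -0.018] tilt [ 0.1 22. ]
t 14.15 at [425.3 232.8  22.8] 95.43 tilt [ 0.0696 -0.018  -0.9974] F [-0.5 -0.5 -3. ] g 0.573
[[-21.2, -1.3, -28.9, -0.04], [-21.2, -1.3, -28.9, -0.04], [-21.2, -1.3, -28.9, -0.04], [-21.2, -1.4, -28.9, -0.04], [-29.8, -3.0, 0.5, -6.88], [-29.3, -6.5, 0.5, -6.88], [-28.3, -10.0, 0.5, -6.88], [-26.9, -13.3, 0.5, -6.88]]
[[-25.1, -16.4, 0.5, -6.88]]
```

```bash
python3 - <<'E'
from h import *
plan([(425,228,105,95.4),(418,-77,105,148.5)],34)
E
```

```text
t 14.15 at [425.3 232.8  22.8] 95.43 tilt [ 0.0696 -0.018  -0.9974] F [-0.5 -0.5 -3. ] g 0.573
[[-2.2, 1.6, -27.3, 0.01], [-2.2, 1.6, -27.3, 0.01], [-2.2, 1.6, -27.3, 0.01], [-33.7, -4.0, 0.6, -5.9], [-33.1, -7.4, 0.6, -5.9], [-32.1, -10.8, 0.6, -5.9], [-30.8, -14.1, 0.6, -5.9], [-29.2, -17.1, 0.6, -5.9]]
[[-27.3, -20.1, 0.6, -5.9], [-25.1, -22.8, 0.6, -5.9], [-22.6, -25.2, 0.6, -5.9], [-19.9, -27.4, 0.6, -5.9]]
```

Emit:
{"method": "step_arm", "body": {
  "steps": [
    [-2,2,-20,0],
    [-2,1,-30,0],
    [-2,1,-30,0],
    [-34,-4,1,-5.9],
    [-33,-7,0,-5.9],
    [-32,-11,1,-5.9],
    [-31,-14,0,-5.9],
    [-29,-17,1,-5.9]
  ]
}}

```text
time: 14.95
tool_pos: [0.421, 0.057, 0.1066]
tool_rot: [0.035, 0.449, 0.893, 0.01]
contact_force: [0.0, -0.0, -2.4]
gripper_width: 0.576
```

Emit:
{"method": "step_arm", "body": {
  "steps": [
    [-27,-20,0,-5.9],
    [-25,-23,1,-5.9],
    [-23,-25,0,-5.9],
    [-20,-26,0,-5.9]
  ]
}}

```text
time: 15.35
tool_pos: [0.4214, -0.0823, 0.1076]
tool_rot: [0.037, 0.249, 0.968, 0.002]
contact_force: [0.5, -0.7, -2.6]
gripper_width: 0.575
```

```bash
python3 - <<'E'
from h import *
im,d,P=cloud('side'); plan([(418,-77,105,148.5)],34); np.savez('s7.npz',im=im,P=P)
save('s7.png',cv2.resize(im[200:420,150:510],None,fx=2,fy=2))
E
```

```text
t 15.40 at [421.8 -86.7 108.1] 151.16 tilt [ 0.0733 -0.0191 -0.9971] F [-1.2 -3.4 -1.9] g 0.573
[[8.2, 6.6, 2.6, 2.66]]
```

View pics/s7.png

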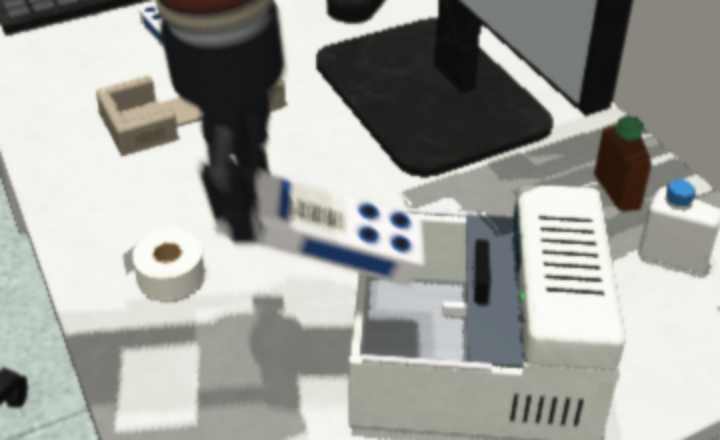

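```bash
cat >> h.py <<'E'
BO=np.array([.5593,-.1652,0]); BY=np.radians(-31.5)
def tobay(P):
    c,s=np.cos(BY),np.sin(BY); D=P-BO
    return np.stack([c*D[...,0]+s*D[...,1],-s*D[...,0]+c*D[...,1],D[...,2]],-1)*1000
def cart(P,im,x0=-190,x1=0,zmin=60,zmax=170,ylim=45,sl=-.36,thr=6):
    B=tobay(P); X,Y,Z=B[...,0],B[...,1],B[...,2]; g=im.astype(int)
    m=(X>x0)&(X<x1)&(abs(Y)<ylim)&(Z>zmin)&(Z<zmax)
    rng=np.random.default_rng(0); Q=B[m]; best=None
    for _ in range(800):
        a=Q[rng.choice(len(Q),3,False)]
        try: c=np.linalg.solve(np.c_[a[:,:2],np.ones(3)],a[:,2])
        except Exception: continue
        if abs(c[0]-sl)>.25 or abs(c[1])>.15: continue
        n=(abs(Q[:,:2]@c[:2]+c[2]-Q[:,2])<2).sum()
        if best is None or n>best[0]: best=(n,c)
    c=best[1]
    for _ in range(4):
        i=abs(Q[:,:2]@c[:2]+c[2]-Q[:,2])<3; c=np.linalg.lstsq(np.c_[Q[i][:,:2],np.ones(i.sum())],Q[i][:,2],rcond=None)[0]
    T=Q[i]; print('n',i.sum(),'nose-down %.1f roll %.1f'%(-np.degrees(np.arctan(c[0])),np.degrees(np.arctan(c[1]))),'z at x=0: %.1f'%c[2])
    r=cv2.minAreaRect(T[:,:2].astype(np.float32)); print('rect',np.round(r[0],1),np.round(r[1],1),round(r[2],1),'x',np.round(np.percentile(T[:,0],[.5,99.5]),1))
    for x in range(int(T[:,0].min())+10,int(T[:,0].max())-5,20):
        k=abs(T[:,0]-x)<4
        if k.sum()>20: print(x,np.round(np.percentile(T[k,1],[2,98]),1),round(float(np.mean(np.percentile(T[k,1],[2,98]))),1),end='; ')
    print()
E
python3 - <<'E'
from h import *
f=np.load('s7.npz'); cart(f['P'],f['im'])
B=tobay(f['P']); X,Y,Z=B[...,0],B[...,1],B[...,2]
# bay checks: front wall top, side wall tops
m=(Z>59)&(Z<69)&(X>-95)&(X<-76)&(abs(Y)<60); 
for y in (-55,-45,45,55):
    k=m&(abs(Y-y)<6); print('front',y,k.sum(),np.round(np.percentile(X[k],[5,95]),1) if k.sum() else '')
for x in (-70,-40,-15,20):
    for sgn in (1,-1):
        k=(abs(Z-78)<3.5)&(abs(X-x)<6)&(Y*sgn>64)&(Y*sgn<84); print('side',x,sgn,k.sum(),np.round(np.percentile(Y[k],[5,95]),1) if k.sum() else '',end=' ')
k=(Z>98)&(Z<110)&(X>-5)&(X<25)&(abs(Y)<35); print('\ntab',k.sum(),np.round(np.percentile(B[k],[5,95],axis=0),1))
k=(abs(Z-81)<4)&(X>-30)&(X<30)&(abs(Y)<65); print('shutter',np.round(np.percentile(B[k],[1,50,99],axis=0),1))
k=(abs(Z-118)<5)&(X>15)&(abs(Y)<85)&(X<110); print('hood',np.round(np.percentile(B[k],[1,50,99],axis=0),1))
im,d,P=cloud('top'); cart(P,im); plan([(418,-77,105,148.5)],34)
E
```

```text
n 2105 nose-down 19.5 roll -0.9 z at x=0: 103.4
rect [-86.3   1.2] [175.9  72. ] 6.3 x [-165.6   -0.7]
-147 [-26.6  19.9] -3.4; -127 [-25.6  21.5] -2.1; -107 [-23.6  24. ] 0.2; -87 [-23.   24.6] 0.8; -67 [-21.6  25.6] 2.0; -47 [-19.4  28.1] 4.4; 
front -55 26 [-87.8 -81.5]
front -45 30 [-87.8 -81.7]
front 45 0 
front 55 0 
side -70 1 3 [77.8 78.1] side -70 -1 29 [-77.3 -73.2] side -40 1 33 [71.4 77.8] side -40 -1 34 [-77.3 -72.8] side -15 1 33 [70.6 77. ] side -15 -1 32 [-76.7 -72.8] side 20 1 7 [65.3 74.4] side 20 -1 56 [-76.2 -65.6] 
tab 176 [[ -0.8 -20.9  99.7]
 [  8.   19.  107.5]]
shutter [[ -5.9 -64.   79.8]
 [ 14.8 -15.6  82.1]
 [ 29.7  63.5  84.3]]
hood [[ 32.6 -75.1 113.4]
 [ 63.2 -12.  117.5]
 [ 94.3  72.8 119.8]]
n 489 nose-down 19.5 roll -2.4 z at x=0: 106.7
rect [-64.5   0.4] [129.9  50.4] 4.5 x [-127.7   -0.5]
-119 [-25.7  18.8] -3.4; -99 [-25.6  21.5] -2.1; -79 [-24.4  22.2] -1.1; -59 [-19.8  24.6] 2.4; -39 [-21.   23.6] 1.3; 
t 15.45 at [421.8 -84.2 108. ] 150.67 tilt [ 0.073  -0.016  -0.9972] F [-0.1  0.3 -2.8] g 0.572
[[7.0, 4.4, 2.6, 2.17]]
```

```bash
python3 - <<'E'
from h import *
plan([(424,-81,88,146.5)],34)
E
```

```text
t 15.45 at [421.8 -84.2 108. ] 150.67 tilt [ 0.073  -0.016  -0.9972] F [-0.1  0.3 -2.8] g 0.572
[[1.0, 3.5, 20.0, 4.17]]
```

Emit:
{"method": "step_arm", "body": {
  "steps": [
    [1,3,20,4.2]
  ]
}}

```text
time: 15.55
tool_pos: [0.4259, -0.083, 0.0908]
tool_rot: [0.04, 0.29, 0.956, 0.003]
contact_force: [1.1, 0.4, -2.8]
gripper_width: 0.573
```

```bash
python3 - <<'E'
from h import *
grab_frame('top'); im,d,P=cloud('side'); cart(P,im); plan([(424,-81,88,146.5)],34); im,d,P=cloud('top'); cart(P,im)
E
```

```text
n 2344 nose-down 19.6 roll 0.9 z at x=0: 80.8
rect [-88.7  -0.8] [175.9  89.5] 0.6 x [-169.9   -1. ]
-166 [-40.9  24. ] -8.4; -146 [-27.1  20.6] -3.2; -126 [-26.6  21. ] -2.8; -106 [-27.4  19.3] -4.0; -86 [-26.9  19. ] -3.9; -66 [-27.9  19.8] -4.1; -46 [-27.8  18.6] -4.6; -6 [-43.2  43.6] 0.2; 
t 15.65 at [421.6 -80.4  85.3] 146.4 tilt [ 0.0677 -0.0136 -0.9976] F [-1.8  0.2 -3.5] g 0.579
[[-2.5, 0.9, -2.5, -0.1]]
n 525 nose-down 19.3 roll 1.2 z at x=0: 82.0
rect [-64.9  -2.1] [130.7  88.7] 1.4 x [-129.3   -0.4]
-120 [-26.2  21.5] -2.3; -100 [-26.9  21.7] -2.6; -80 [-26.1  20.6] -2.7; -60 [-24.4  20.1] -2.2;
```

```bash
cat >> h.py <<'E'
def bay(shifts,yaw,step=20):
    """cumulative bay-frame shifts in mm"""
    p,_,_=pose(); c,s=np.cos(BY),np.sin(BY); w=[]
    for dx,dy,dz in shifts:
        p=p+[c*dx-s*dy,s*dx+c*dy,dz]; w.append((*p,yaw))
    plan(w,step)
E
python3 - <<'E'
from h import *
bay([(0,2.5,-11.5),(40,0,-14.2)],147,22)
E
```

```text
t 15.70 at [422.3 -80.4  86.4] 146.52 tilt [ 0.0692 -0.0142 -0.9975] F [ 0.8 -0.2 -2.3] g 0.574
[[0.8, 2.2, 11.5, -0.48], [-19.5, 0.3, 8.4, -0.0], [-19.5, 0.3, 8.4, -0.0]]
```

Emit:
{"method": "step_arm", "body": {
  "steps": [
    [1,2,11,-0.5],
    [-20,0,8,0],
    [-19,0,8,0]
  ]
}}

```text
time: 16.0
tool_pos: [0.4582, -0.0974, 0.0625]
tool_rot: [0.037, 0.279, 0.959, 0.003]
contact_force: [-0.5, -0.2, -2.3]
gripper_width: 0.573
```

```bash
python3 - <<'E'
from h import *
grab_frame('top'); im,d,P=cloud('side'); cart(P,im,-130,15,50); bay([(40,0,-14.2)],147,22); im,d,P=cloud('top'); cart(P,im,-130,-8,50)
E
```

```text
n 1901 nose-down 19.4 roll 0.7 z at x=0: 71.6
rect [-67.1  -3.4] [123.3  66. ] 0.2 x [-125.9   -5.8]
-118 [-36.2  23.9] -6.1; -98 [-22.5  25.2] 1.3; -78 [-22.  26.] 2.0; -58 [-21.4  26.3] 2.4; -38 [-20.8  25.5] 2.3; -18 [-21.   26.2] 2.6; 
t 16.10 at [457.8 -97.6  61.6] 147.4 tilt [ 0.0698 -0.0134 -0.9975] F [-0.2  0.3 -2.6] g 0.572
[[-19.5, 0.2, 8.4, 0.2], [-19.5, 0.2, 8.4, 0.2]]
n 367 nose-down 18.8 roll -0.5 z at x=0: 72.7
rect [-45.3   3.7] [74.9 50.2] 1.1 x [-81.9  -8.6]
-72 [-20.7  26.2] 2.7; -52 [-21.1  27.9] 3.4; -32 [-19.4  27.6] 4.1;
```

```bash
python3 - <<'E'
from h import *
bay([(4,-3.3,-4),(38,0,-13.3)],146.6,22)
E
```

```text
t 16.15 at [457.1 -97.3  61.8] 147.39 tilt [ 0.0693 -0.0131 -0.9975] F [-0.5 -0.4 -3.5] g 0.573
[[-3.8, -3.3, 4.2, 0.79], [-18.5, 0.4, 7.9, -0.0], [-18.5, 0.4, 7.9, -0.0]]
```

Emit:
{"method": "step_arm", "body": {
  "steps": [
    [-4,-3,4,0.8],
    [-18,0,8,0],
    [-18,0,8,0]
  ]
}}

```text
time: 16.45
tool_pos: [0.4899, -0.1205, 0.0447]
tool_rot: [0.036, 0.286, 0.958, 0.004]
contact_force: [0.5, -0.2, -2.0]
gripper_width: 0.575
```

```bash
python3 - <<'E'
from h import *
grab_frame('top'); im,d,P=cloud('side'); cart(P,im,-90,0,50); bay([(40,0,-14.2)],146.6,22); save('s8.png',cv2.resize(im[230:420,220:500],None,fx=2.5,fy=2.5)); im,d,P=cloud('top'); cart(P,im,-90,-5,50)
E
```

```text
n 1222 nose-down 19.7 roll 1.0 z at x=0: 68.0
rect [-47.   -5.5] [83.5 68.7] 0.3 x [-87.1  -5.4]
-78 [-38.8  24.8] -7.0; -58 [-25.9  21.4] -2.2; -38 [-25.   22.5] -1.2; -18 [-25.7  22.1] -1.8; 
t 16.55 at [ 490.  -121.    44.3] 146.67 tilt [ 0.0694 -0.0128 -0.9975] F [-1.  -0.3 -1.9] g 0.578
[[-19.5, 0.4, 8.4, 0.03], [-19.5, 0.4, 8.4, 0.03]]
n 116 nose-down 18.7 roll -4.4 z at x=0: 69.0
rect [-19.8   0.2] [28.7 48.8] 1.8 x [-33.1  -5.5]
-24 [-21.3  23.7] 1.2;
```

Emit:
{"method": "step_arm", "body": {
  "steps": [
    [-20,0,8,0],
    [-20,0,8,0]
  ]
}}

```text
time: 16.8
tool_pos: [0.5223, -0.141, 0.0316]
tool_rot: [0.034, 0.285, 0.958, 0.004]
contact_force: [-0.4, -0.1, -1.6]
gripper_width: 0.572
```

```bash
python3 - <<'E'
from h import *
grab_frame('top'); im,d,P=cloud('side'); cart(P,im,-50,0,45); p,y,M=pose(); print('pads bay',tobay((p-M[:,2]*47)/1000)); bay([(0,0,-10)],146.6,22); save('s8.png',cv2.resize(im[210:420,180:480],None,fx=2.5,fy=2.5))
E
```

```text
n 505 nose-down 19.3 roll 1.3 z at x=0: 68.8
rect [-26.1  -9.3] [67.  43.4] 86.3 x [-47.5  -5.4]
-19 [-26.3  21.6] -2.3; 
pads bay [-46.80250311  -0.21138458  77.94500199]
t 16.90 at [ 522.4 -141.5   31.1] 146.71 tilt [ 0.0671 -0.0113 -0.9977] F [-0.8  1.  -2.9] g 0.574
[[0.6, -0.3, 10.0, 0.11]]
```

View pics/s8.png

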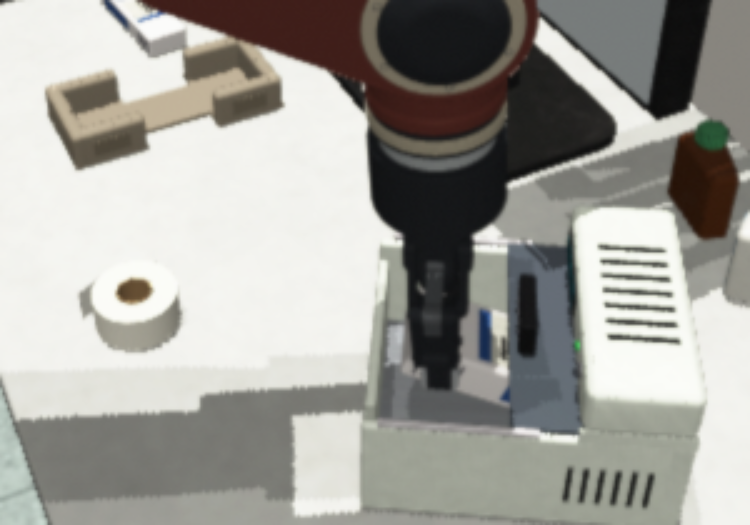

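Emit:
{"method": "step_arm", "body": {
  "steps": [
    [-3,0,3,0],
    [0,0,10,0],
    [1,0,12,0]
  ]
}}

```text
time: 17.2
tool_pos: [0.5215, -0.1384, 0.0083]
tool_rot: [0.029, 0.285, 0.958, 0.006]
contact_force: [-7.6, 5.1, 5.5]
gripper_width: 0.573
```

```bash
python3 - <<'E'
from h import *
grab_frame('top'); im,d,P=cloud('side'); cart(P,im,-50,0,25); p,y,M=pose(); print('pads bay',tobay((p-M[:,2]*47)/1000)); bay([(0,0,-10)],146.6,22)
E
```

```text
n 587 nose-down 10.0 roll 2.0 z at x=0: 51.0
rect [-26.1  -5.7] [45.8 64. ] 0.7 x [-48.5  -3.8]
-39 [-24.9  25.3] 0.2; -19 [-24.5  24. ] -0.3; 
pads bay [-48.95546988   1.79182042  53.97380569]
t 17.30 at [ 521.3 -138.3    7.1] 146.87 tilt [ 0.0595 -0.005  -0.9982] F [-4.2  4.6  2.8] g 0.572
[[0.5, -0.3, 10.0, 0.27]]
```

Emit:
{"method": "step_arm", "body": {
  "steps": [
    [0,0,12,0],
    [0,0,11,0]
  ]
}}

```text
time: 17.5
tool_pos: [0.5207, -0.1363, -0.0137]
tool_rot: [0.028, 0.284, 0.958, 0.006]
contact_force: [-3.7, 1.6, 3.8]
gripper_width: 0.573
```

```bash
python3 - <<'E'
from h import *
grab_frame('top'); im,d,P=cloud('side'); cart(P,im,-50,0,20,60,sl=-.05); p,y,M=pose(); print('pads bay',tobay((p-M[:,2]*47)/1000)); bay([(0,0,-10)],146.6,22)
E
```

```text
n 615 nose-down 0.8 roll 1.6 z at x=0: 37.8
rect [-25.8  -5. ] [65.7 46.2] 89.1 x [-46.9  -2.7]
-39 [-23.2  27.2] 2.0; -19 [-22.7  24. ] 0.6; 
pads bay [-50.46489052   3.0653941   32.46829624]
t 17.60 at [ 520.6 -136.4  -14.5] 146.98 tilt [ 0.057  -0.0038 -0.9984] F [-3.3  1.5  0.2] g 0.578
[[0.5, -0.3, 10.0, 0.38]]
```

Emit:
{"method": "step_arm", "body": {
  "steps": [
    [0,0,0,0],
    [0,0,0,0],
    [0,0,0,0],
    [0,0,-20,0],
    [0,0,-40,0],
    [0,0,-45,0],
    [0,0,-30,0]
  ],
  "claw": 80
}}

```text
time: 18.3
tool_pos: [0.5102, -0.1346, 0.1232]
tool_rot: [0.026, 0.284, 0.958, 0.007]
contact_force: [0.2, 0.1, 0.1]
gripper_width: 0.797
```

```bash
python3 - <<'E'
from h import *
grab_frame('top'); im,d,P=cloud('side'); cart(P,im,-85,0,20,60,sl=-.05); p,y,M=pose(); q=tobay((p-M[:,2]*47)/1000); print('pads bay',q)
B=tobay(P);X,Y,Z=B[...,0],B[...,1],B[...,2]; k=(Z>98)&(Z<110)&(X>-10)&(X<25)&(abs(Y)<35); print('tab',k.sum(),np.round(np.percentile(B[k],[5,95],axis=0),1))
save('s9.png',cv2.resize(im[230:420,300:500],None,fx=3,fy=3))
bay([(4.5-q[0],-.8-q[1],115-q[2]),(0,0,-10)],148.5,30)
E
```

```text
n 1133 nose-down -0.6 roll 0.6 z at x=0: 36.0
rect [-42.    9.2] [79.1 68.7] 0.0 x [-81.4  -2.7]
-71 [-21.3  24.1] 1.4; -51 [-22.6  25. ] 1.2; -31 [-23.1  26.6] 1.7; -11 [-22.7  24.4] 0.9; 
pads bay [-57.43363381  -0.47628305 173.37951453]
tab 174 [[ -0.8 -21.1 100.2]
 [  8.   19.4 107.2]]
t 18.40 at [ 512.9 -135.8  126.5] 146.96 tilt [ 0.0605 -0.0048 -0.9982] F [ 0.5  0.6 -0. ] g 0.798
[[-19.6, -0.1, 20.5, -0.51], [-19.6, -0.3, 20.5, -0.51], [-19.6, -0.5, 20.5, -0.51], [0.5, -0.3, 10.0, -0.0]]
```

View pics/s9.png

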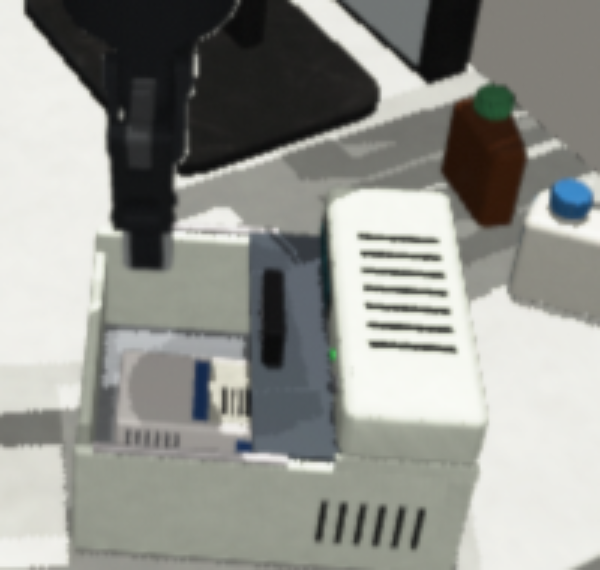

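Emit:
{"method": "step_arm", "body": {
  "steps": [
    [-20,0,20,-0.5],
    [-20,0,20,-0.5],
    [-19,0,20,-0.5]
  ]
}}

```text
time: 18.7
tool_pos: [0.5705, -0.1694, 0.0742]
tool_rot: [0.036, 0.27, 0.962, 0.005]
contact_force: [0.4, -0.3, 0.3]
gripper_width: 0.796
```

```bash
python3 - <<'E'
from h import *
f,d,P=cloud('side'); B=tobay(P);X,Y,Z=B[...,0],B[...,1],B[...,2]; k=(abs(Z-36)<1.8)&(abs(Y)<20)&(X>-100)&(X<-10)
for y in (-15,0,15):
    j=k&(abs(Y-y)<5); print('tail',np.round(np.percentile(X[j],[0,1,3,10]),1))
p,y,M=pose(); q=tobay((p-M[:,2]*47)/1000); print('pads bay',q); bay([(4-q[0],-.8-q[1],0),(0,0,105-q[2])],148.5,30)
E
```

```text
tail [-69.9 -69.7 -68.3 -63.9]
tail [-70.5 -69.2 -67.6 -61.8]
tail [-81.5 -74.5 -68.7 -65. ]
pads bay [  8.91992289   0.27198321 117.20706296]
t 18.75 at [ 570.3 -170.    70.3] 148.52 tilt [ 0.0682 -0.0082 -0.9976] F [-2.8 -0.8 -0.9] g 0.8
[[4.9, -1.1, -0.3, 0.02], [0.8, -0.3, 12.2, -0.0]]
```

Emit:
{"method": "step_arm", "body": {
  "steps": [
    [5,-1,5,0],
    [0,0,7,0]
  ]
}}

```text
time: 18.95
tool_pos: [0.5653, -0.1681, 0.0559]
tool_rot: [0.032, 0.271, 0.962, 0.006]
contact_force: [1.7, 0.3, 0.7]
gripper_width: 0.802
```

Emit:
{"method": "step_arm", "body": {
  "steps": [
    [0,0,0,0],
    [0,0,0,0],
    [0,0,0,0]
  ],
  "claw": 0
}}

```text
time: 19.25
tool_pos: [0.5648, -0.1651, 0.056]
tool_rot: [0.033, 0.271, 0.962, 0.008]
contact_force: [0.1, -3.9, -7.0]
gripper_width: 0.5
```

```bash
python3 - <<'E'
from h import *
p,y,M=pose(); q=tobay((p-M[:,2]*47)/1000); print('pads bay',q); bay([(-80,0,0)],148.5,20)
E
```

```text
pads bay [  1.90669833   1.39698443 102.89936087]
t 19.25 at [ 564.8 -165.1   56. ] 148.47 tilt [ 0.0675 -0.0029 -0.9977] F [ 0.1 -3.9 -7. ] g 0.5
[[20.0, 0.0, -1.2, -0.01], [20.0, 0.0, -1.2, -0.01], [20.0, 0.0, -1.2, -0.01], [20.0, 0.0, -1.2, -0.01]]
```

Emit:
{"method": "step_arm", "body": {
  "steps": [
    [15,0,-1,0],
    [18,0,-1,0],
    [18,0,-1,0],
    [18,0,-1,0]
  ]
}}

```text
time: 19.65
tool_pos: [0.505, -0.1287, 0.0559]
tool_rot: [0.035, 0.271, 0.962, 0.007]
contact_force: [2.9, 0.3, -2.8]
gripper_width: 0.501
```

```bash
python3 - <<'E'
from h import *
im,d,P=cloud('side'); p,y,M=pose(); q=tobay((p-M[:,2]*47)/1000); print('pads bay',q); bay([(-75.5-q[0],0,0)],148.5,20)
B=tobay(P);X,Y,Z=B[...,0],B[...,1],B[...,2]; k=(abs(Z-82)<3)&(X>-100)&(X<20)&(abs(Y)<60)&(abs(Y)>35); print('shutter front',np.round(np.percentile(X[k],[1,5]),1))
E
```

```text
pads bay [-70.47654263   1.28009236 102.8709634 ]
t 19.70 at [ 503.1 -127.5   56. ] 148.5 tilt [ 0.0691 -0.0052 -0.9976] F [ 0.3  0.4 -3.5] g 0.49
[[5.0, 0.0, -0.3, -0.0]]
shutter front [-75.  -69.5]
```

Emit:
{"method": "step_arm", "body": {
  "steps": [
    [8,0,0,0],
    [8,0,0,0]
  ]
}}

```text
time: 19.9
tool_pos: [0.4992, -0.1252, 0.0566]
tool_rot: [0.051, 0.271, 0.961, 0.003]
contact_force: [31.5, -14.7, -24.3]
gripper_width: 0.494
```

```bash
python3 - <<'E'
from h import *
im,d,P=cloud('side'); p,y,M=pose(); q=tobay((p-M[:,2]*47)/1000); print('pads bay',q); bay([(-75.5-q[0],0,0)],148.5,20)
B=tobay(P);X,Y,Z=B[...,0],B[...,1],B[...,2]; k=(abs(Z-82)<3)&(X>-100)&(X<20)&(abs(Y)<60)&(abs(Y)>35); print('shutter front',np.round(np.percentile(X[k],[1,5]),1))
E
```

```text
pads bay [-77.09547464   1.09808146 103.51046559]
t 19.95 at [ 498.8 -125.    56.8] 148.37 tilt [ 0.0993 -0.0222 -0.9948] F [ 32.3 -15.  -29.2] g 0.493
[[-1.6, -0.0, 0.2, -0.13]]
shutter front [-81.8 -75.8]
```

Emit:
{"method": "step_arm", "body": {
  "steps": [
    [0,0,0,0],
    [0,0,0,0],
    [0,0,0,0],
    [0,0,-25,0],
    [0,0,-45,0],
    [0,0,-45,0],
    [30,0,-30,0],
    [0,0,0,0]
  ],
  "claw": 80
}}

```text
time: 20.75
tool_pos: [0.4578, -0.106, 0.2058]
tool_rot: [0.051, 0.272, 0.961, 0.003]
contact_force: [0.4, 0.1, 1.0]
gripper_width: 0.799
```

```bash
python3 - <<'E'
from h import *
im,d,P=cloud('side'); plan([(500,-125,60,148)])
B=tobay(P);X,Y,Z=B[...,0],B[...,1],B[...,2]
k=(Z>98)&(Z<110)&(X>-100)&(X<25)&(abs(Y)<35); print('tab',k.sum(),np.round(np.percentile(B[k],[5,95],axis=0),1))
k=(abs(Z-82)<3)&(X>-100)&(X<20)&(abs(Y)<60)&(abs(Y)>35); print('shutter',np.round(np.percentile(B[k],[1,50,99],axis=0),1))
save('s10.png',cv2.resize(im[200:440,200:520],None,fx=2,fy=2))
for l in ('label_roll','mouse','brown_bottle','white_bottle'):
    for b in boxes_of('side',l)[:1]: print(l,np.round(b['box']).tolist())
E
```

```text
t 20.80 at [ 458.1 -106.4  204. ] 148.33 tilt [ 0.0982 -0.0218 -0.9949] F [-0.3 -0.2  0.4] g 0.799
[[-7.9, 0.3, 37.0, 0.08], [-7.9, 0.3, 37.0, 0.08], [-7.9, 0.3, 37.0, 0.08], [-7.9, 0.4, 37.0, 0.08]]
tab 172 [[-77.9 -21.2 100.1]
 [-68.7  19.2 107.5]]
shutter [[-82.5 -59.7  79.3]
 [-36.8 -38.7  82.1]
 [ 11.6  59.4  84.4]]
label_roll [216.0, 312.0, 34.0, 39.0]
mouse [316.0, 179.0, 28.0, 33.0]
brown_bottle [447.0, 255.0, 30.0, 56.0]
white_bottle [473.0, 287.0, 36.0, 49.0]
```

```bash
python3 -c "
from plant import *
print(job_done())"
```

```text
the job is handed in; nothing more can be done
None
```

The cartridge is in the bay with the shutter closed, and I handed the job in at about 20.8 s of the 58 s allowed. I have no verdict back.

**What I did**
- I took the cartridge from the tray by its middle. The first try closed above it, because the finger tips sit about 24 mm behind the stated tool point, so I went lower the second time.
- The tool only turns about its own axis, so I tilted the cartridge by leaning it over the tray wall, nose down on the bench. It stood at about 22°.
- I changed grip to the tail and slid it under the hood at about 19.5°. Then I lowered it flat, let go, gripped the shutter tab and pulled it to its stop.

**Last checks**

| Item | Measured (side camera) | Needed |
|---|---|---|
| Cartridge tilt and roll | within about 0.6° | 3° |
| Cartridge top height | 36 mm (36 expected) | seat height within 4 mm |
| Sideways offset | about +1.3 mm | 10 mm |
| Fore and aft offset | about +1 mm | 10 mm |
| Shutter tab | -77.9 to -68.7 mm (shut is -78 to -68) | shut within 5 mm |

- **Cartridge:** the figures were taken before the shutter closed over it. The fore and aft value is inferred from the visible tail edge.
- **Shutter:** its stop was also felt as a reaction of about 45 N.
- **Bottles, label roll and mouse:** all appear within a few pixels of where they were in the side view. I did not measure them in 3D at the end.
- **Robot:** it stands clear, with the gripper raised and contact force near zero.
- **Not done:** the final picture could not be viewed because the limit of 12 was reached, so the last check rests on depth data. The tool drifted to a lean of about 5.8° during the work, which did no harm that I could see.

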